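Fish the stuck slide carrier out of the warming block

ROBOT

A 6-joint arm with a two-finger parallel gripper is mounted at the origin on the work surface. World frame = base frame: x ahead of the robot, y to its left, z up, the work surface at z = 0. Lengths are in mm, angles in rad, forces in N, time in s.
With the tool pointing down it reaches from about 300 to 775 mm from the base axis. Payload 14.6 kg.
Tool frame: the origin (TCP) lies midway between the tips of the shut fingers; the grasp point (between the pads) lies 19 mm behind it; z points along the fingers, y is the direction in which the jaws open and shut (so a half turn about z gives the same grasp; the last joint's range is limited). The gripper opens to 94 mm and grips with 3 to 60 N. Pads are 16 mm wide; open, the fingers measure 119 mm over their backs; the gripper's body (75 mm by 177 mm) begins 78 mm behind the grasp point.
Start: joints at [1.271, 0.3, 1.521, -0, 1.321, -0.067], TCP at [126.885, 535.154, 205.446] pointing down, gripper open.
Joint ranges: [-3.03, 3.03], [-0.79, 2.21], [0.23, 2.52], [-1.04, 4.18], [0, 3.07], [-2.55, 2.55]. Speed limits (rad/s): [2.22, 2.22, 2.57, 3.14, 3.14, 3.14].

INTERFACE

Orientations are given as [roll, pitch, yaw] about the fixed x, y, z axes, in that order (R = Rz(yaw) Ry(pitch) Rx(roll)).
In Python, from cell import manip gives the robot as it stands.
- The arm moves only by the tool play_rows, never from a script. Its argument "commands" is a list of rows, each an object of numbers: "x", "y", "z": the shift along the tool's x, y, z in m; "wx", "wy", "wz": the turn, a rotation vector about the tool's x, y, z in degrees; "grip": the opening, from 0 (shut) to 1 (fully open). In form: [{"x": .., "y": .., "z": .., "wx": .., "wy": .., "wz": .., "grip": ..}, ...]. A call has 1 to 20 rows; each row shifts and turns the commanded pose from where the row before left it, along the tool's axes as they then stand; what a row does not reach is not made up. A row lasts 1/8 s, in which the tool goes at most 62.5 mm and 10.7 degrees, less where a joint would pass 70% of its speed; a pose out of reach is approached as far as the arm can. A call is refused whole if a number of a shift passes 0.0625 or a number of a turn 10.7, either way. A call with a gripper value outside its range is refused whole. The fingers move at their own pace and stop on an object; "squeeze" is the grip in N (left out, the last holds). Time passes only in rows, so rows that do not move let the fingers close. It gives the time, the measured TCP pose, the force and the opening at its end, in the units of the state.
- manip.read_state(): the state, without advancing time (a new reading comes with each control period).
- manip.camera(name): name is "side" or "top" or "wrist"; returns (picture, depth): 420x560x3 uint8, red, green, blue; 420x560 float32, mm along the optical axis (not along the pixel's ray), 0 where there is no reading.
- manip.camera_info(name): a dict with "intrinsics" (3x3 intrinsics, pixels), "k1" (the pictures are not rectified: a ray, as slopes to the right and down, at radius r is drawn at 1 + k1 r^2 times it, then the intrinsics apply), "camera_from_world" (4x4, takes a point from world to camera coordinates); the wrist camera has in their place "tool_from_camera" (4x4, takes a point from camera to tool coordinates, whose origin is the TCP and whose axes are the flange's). Camera axes: x right, y up, looking along -z (the intrinsics and any distortion apply to the point x, -y, -z); pixel columns grow to the right and rows downward; lengths in mm; the calibration is good to about 2 mm. A picture is of the moment at which its call begins: read the wrist's pose just before it. camera_info takes no time and is no camera call.
- manip.sign_off(): hands the job in, once; it reports no verdict.
The state is a dict: "clock": time; "joints": joint angles; "qd": joint speeds; "effort": joint torques, N m; "eef_pos": TCP position; "eef_rot": TCP orientation; "wrist_force": force on the tool from outside, world axes, zero at the start; "moment": the same for the moment, N m; "finger_gap": finger opening in mm.
Only numpy, scipy, OpenCV 4.12 (cv2) and the standard library are available. Lean on these libraries where they do the work, as an engineer would, in place of code of your own. Each camera call takes 0.05 s, during which the arm holds its last target.

TASK

The flat steel slide carrier is stuck deep in the covered slot of the aluminium warming block: take the hooked pick from its rest, reach into the slot, catch the carrier's square eye and drag the carrier gently out along the open apron until you feel it come up against the clamped stop bar, and hold it there for about a second with a light pull of about 5 N. Touch the carrier only with the pick, never push or pull it or the block with more than 12 N, then lay the pick back in the middle of its rest the same way round, with the carrier left lying flat and wholly out of the slot, and leave the other things on the bench alone.

Things in the scene. Friction and masses are not known exactly. Their poses are not given: they have to be found in the camera images.
- block: Fixed aluminium warming block, x -95 to 116 mm, y +-50, 60 mm high. Origin: on the table under the middle of the slot's mouth; x points into the slot, z up. The slot goes in from x = 0: 110 mm deep, y -17 to 17, floor 25 mm and roof 55 mm above the table (5 mm clear plates with a 14 mm open gap along the middle). Before the mouth the floor goes on as an open apron (x -90 to 0) between guide strips 6 mm high.
- leaf_mid (a point): Middle of a low leaf spring (under 5 mm high, 40 mm long) on the slot floor at the block's x = 60, y = -15 mm. It presses the carrier against the +y wall with about 4 N, so the carrier drags with roughly 2 to 8 N until its middle has come to the block's x = 15 mm, and with under 1 N from there on.
- carrier: Loose dark steel plate 50 (x) by 30 (y) by 5 mm, about 0.06 kg, flat on the slot floor, its middle 42 to 65 mm behind the mouth. Origin: middle of its underside; axes as the block's. A square eye, 12 by 12 mm, goes right through it, centred at x = -14 mm (mouth side), with 5 mm of metal in front.
- apron_end (a point): Middle of the outer end of the apron, at slot floor height (block's x = -90, y = 0, z = 25 mm). A rigid steel stop bar, 8 mm high above the floor, 70 mm long and 6 mm thick, is clamped square across the apron; its face to the slot lies anywhere from x = -75 to -53 mm and is not measured: feel for it. The carrier against it has its middle 25 mm nearer to the slot.
- eye (a point): Centre of the carrier's square eye, level with the carrier's top face (5 mm above the slot floor).
- pick: Loose steel hooked pick, about 0.12 kg, level in its rest. Origin: middle of the handle; x to the hook, z up. Handle: bar 72 long (x), 14 wide (y), 18 mm high; middle 44 mm free for fingers, centre 54 mm above the table. A 6 mm rod leaves its front end, drops 22 mm at x = 42 and runs on to x = 100, where a 6 mm round prong points down to 14 mm below the rod's axis.
- hook_tip (a point): Bottom centre of the pick's prong: x = 100, y = 0, z = -36 mm in the pick's frame.
- rest: Fixed grey rest for the pick. Origin: on the table under its middle; x points as the pick lies, to the hook. Foot 72 x 44 x 12 mm; two posts 8 mm thick at x = +-28 mm, tops 45 mm above the table, carry the handle's underside between cheeks 8 mm high (6 mm free on either side of the handle). With the pick home the pick's origin is 54 mm above this origin.
- dish0: Bystander: clear round culture dish, 60 mm wide, 14 mm high. Origin: middle of its underside.
- dish1: Bystander: stack of clear dishes, 60 mm wide, 42 mm high. Origin: middle of its underside.
- tuberack: Bystander: aluminium tube block with holes, 75 x 100 x 55 mm. Origin: middle of its underside.
- jar: Bystander: small amber jar, 48 mm wide, 60 mm high. Origin: middle of its underside.
- screwdriver: Bystander: screwdriver, 160 mm long, lying flat.
- syringe: Bystander: white plastic syringe, about 125 mm long, lying flat.
- flask: Bystander: dark steel flask, 66 mm wide, 170 mm high. Origin: middle of its underside.
Mind the look-alikes: they are no part of the job. Leave any yellow look-alike of the carrier alone.

How it is judged:
By the outcome, as a careful person would: the job done as asked, in the order asked, and still so for the second after the job is handed in, with the robot touching nothing.
It also fails if it takes over 67 s, if anything falls off the work surface, if the arm or the gripper's body presses on something with over 40 N, if the wrist force passes 120 N, or if a joint passes its speed limit or range.

## Working session

There is one attempt and no reset: what is moved stays moved. The work goes in short steps, Python scripts to look and compute and a tool call to move; the robot and the scene stay as the last step left them, time stands still between calls to the robot, and variables do not carry over. Pictures are saved under pics/ and viewed, and the job is handed in when it is done.

Besides the shell and the picture viewer there is one more tool, called after "Call:" by a JSON object that holds its "fn" and its "kwargs", one argument or row to a line. play_rows: Moves the arm, as the interface text tells. Its arguments: {"type":"object","properties":{"commands":{"type":"array"},"squeeze":{"type":"number"}},"required":["commands"]}

```bash
ls; mkdir -p pics; python3 - <<'E'
from cell import manip
import cv2, numpy as np
print(manip.read_state())
for n in ["side","top","wrist"]:
    i=manip.camera_info(n); print(n,{k:np.round(v,4).tolist() for k,v in i.items()})
    p,d=manip.camera(n); cv2.imwrite(f"pics/{n}0.png",p[:,:,::-1]); np.save(f"pics/{n}0.npy",d)
E
```

```text
pics
{'clock': 0.0, 'joints': array([ 1.27141486e+00,  3.00455706e-01,  1.52157508e+00, -2.27493024e-05,
        1.32068774e+00, -6.66186244e-02]), 'qd': array([ 3.97304917e-05, -1.04503226e-03,  1.51506317e-03, -3.98680967e-05,
        1.97189061e-03,  1.86901809e-03]), 'effort': array([-1.68480554e-03, -5.31812561e+01, -3.52721214e+01,  7.07562268e-02,
        2.46234139e-02, -1.05894815e-04]), 'eef_pos': array([126.80923721, 534.91704949, 204.89731069]), 'eef_rot': array([-3.14046781e+00, -5.29625781e-05,  2.90883542e+00]), 'wrist_force': array([-0.12360331,  0.26696191, -1.26839954]), 'moment': array([-0.00138224, -0.00515225, -0.02819268]), 'finger_gap': 94.3385800452957}
side {'intrinsics': [[393.2209, 0.0, 282.6378], [0.0, 393.2209, 211.3555], [0.0, 0.0, 1.0]], 'k1': -0.0025, 'camera_from_world': [[0.9996, -0.0225, 0.0156, -588.0825], [0.0045, 0.6962, 0.7178, -43.4593], [-0.027, -0.7175, 0.6961, -896.6355], [0.0, 0.0, 0.0, 1.0]]}
top {'intrinsics': [[412.8439, 0.0, 275.013], [0.0, 412.8439, 202.435], [0.0, 0.0, 1.0]], 'k1': 0.0222, 'camera_from_world': [[-0.0101, -0.9997, 0.0223, 13.171], [0.9884, -0.0066, 0.1515, -607.7702], [-0.1513, 0.0235, 0.9882, -929.9687], [0.0, 0.0, 0.0, 1.0]]}
wrist {'intrinsics': [[325.7963, 0.0, 272.1131], [0.0, 325.7963, 207.056], [0.0, 0.0, 1.0]], 'k1': -0.0012, 'tool_from_camera': [[0.0005, 0.9692, 0.2463, 70.6385], [1.0, -0.0005, -0.0, -0.7982], [0.0001, 0.2463, -0.9692, -178.9454], [0.0, 0.0, 0.0, 1.0]]}
```

View pics/side0.png

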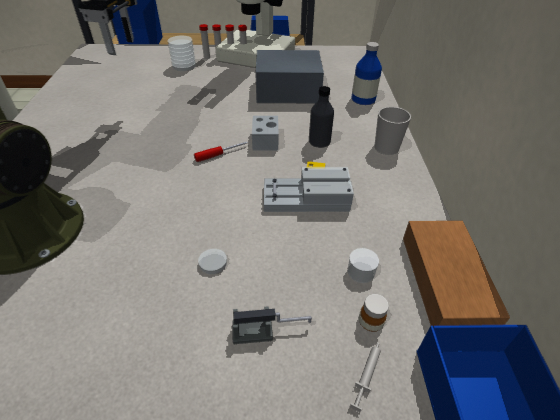

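View pics/top0.png

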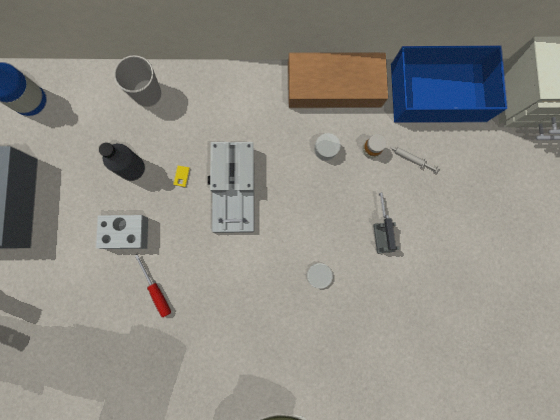

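View pics/wrist0.png

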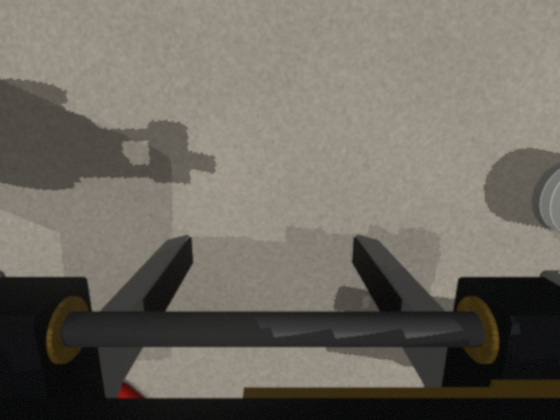

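```bash
cat > h.py <<'E'
import numpy as np, cv2
from cell import manip
def ray(n,u,v):
    i=manip.camera_info(n);K=np.array(i["intrinsics"]);k=i["k1"]
    a=np.array([(u-K[0,2])/K[0,0],(v-K[1,2])/K[1,1]]);s=a.copy()
    for _ in range(20): s=a/(1+k*(s@s))
    return i,np.array([s[0],-s[1],-1.0])
def c2w(n,st=None):
    i=manip.camera_info(n)
    if n!="wrist": return np.linalg.inv(np.array(i["camera_from_world"]))
    from scipy.spatial.transform import Rotation as R
    T=np.eye(4);T[:3,:3]=R.from_euler("xyz",st["eef_rot"]).as_matrix();T[:3,3]=st["eef_pos"]
    return T@np.array(i["tool_from_camera"])
def px2w(n,u,v,z,st=None):
    i,r=ray(n,u,v);M=c2w(n,st);o=M[:3,3];d=M[:3,:3]@r
    return o+d*(z-o[2])/d[2]
def w2px(n,p,st=None):
    i=manip.camera_info(n);K=np.array(i["intrinsics"]);q=np.linalg.inv(c2w(n,st))@np.r_[p,1]
    s=np.array([q[0],-q[1]])/-q[2];s=s*(1+i["k1"]*(s@s));return K[:2,:2]@s+K[:2,2]
def crop(src,dst,x0,y0,x1,y1,f):
    im=cv2.imread(src)[y0:y1,x0:x1];cv2.imwrite(dst,cv2.resize(im,None,fx=f,fy=f,interpolation=cv2.INTER_CUBIC))
E
python3 - <<'E'
from h import *
crop("pics/top0.png","pics/t_block.png",200,135,265,240,5.7)
crop("pics/top0.png","pics/t_pick.png",360,185,410,260,7.9)
crop("pics/side0.png","pics/s_block.png",255,155,360,215,7.5)
crop("pics/side0.png","pics/s_pick.png",225,300,320,350,8)
E
```

```text
(no output)
```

View pics/t_block.png

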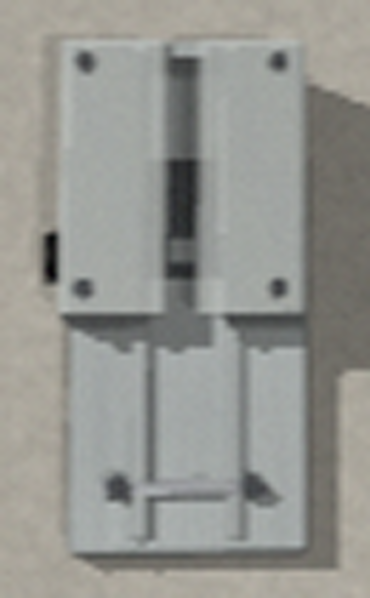

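View pics/t_pick.png

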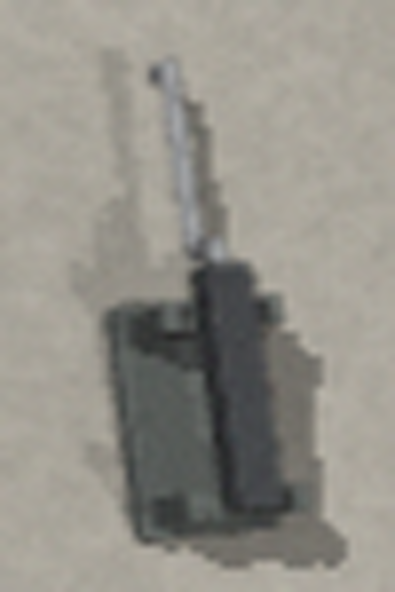

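View pics/s_block.png

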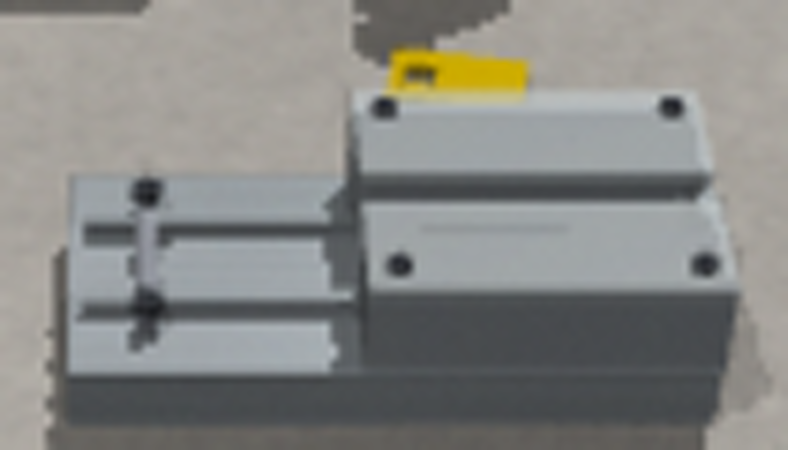

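View pics/s_pick.png

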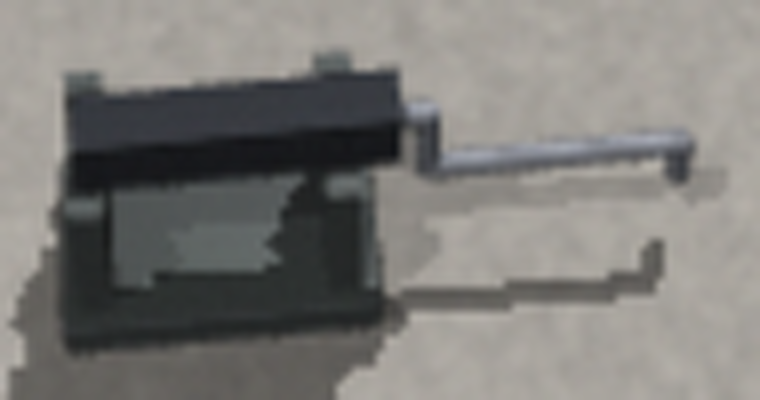

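```bash
python3 - <<'E'
from h import *
np.set_printoptions(precision=1,suppress=True)
C=lambda u,v:(360+u/7.9,185+v/7.9)
B=lambda u,v:(200+u/5.7,135+v/5.7)
S=lambda u,v:(225+u/8,300+v/8)
SB=lambda u,v:(255+u/7.5,155+v/7.5)
print("handle top front/rear",px2w("top",*C(235,268),63),px2w("top",*C(268,507),63))
print("prong top",px2w("top",*C(163,68),35))
print("side handle top front/rear far edges",px2w("side",*S(398,70),63),px2w("side",*S(68,97),63))
print("side handle near top edge",px2w("side",*S(398,112),63),px2w("side",*S(68,155),63))
print("side prong elbow",px2w("side",*S(682,137),35))
for n,p,z in [("roof near L",(60,313),60),("roof near R",(303,313),60),("roof far L",(62,42),60),("roof far R",(303,42),60),("apron end L",(70,550),25),("apron end R",(304,550),25),("stripL",(148,540),31),("stripR",(240,540),31),("bar top l",(140,488),33),("bar",(232,485),33),("carrier far",(182,160),30),("carrier near",(182,277),30),("eye",(182,250),30)]:
  print(n,px2w("top",*B(*p),z))
for n,p,z in [("near L",(365,292),60),("near R",(738,292),60),("far L",(355,92),60),("far R",(700,92),60),("apron near",(68,374),25),("apron far",(70,178),25)]:
  print("side",n,px2w("side",*SB(*p),z))
E
```

```text
handle top front/rear [ 564.8 -257.3   63. ] [ 495.  -263.2   63. ]
prong top [ 629.4 -247.    35. ]
side handle top front/rear far edges [ 567.9 -251.    63. ] [ 496.3 -256.8   63. ]
side handle near top edge [ 567.8 -261.4   63. ] [ 497.2 -270.9   63. ]
side prong elbow [ 631.9 -251.6   35. ]
roof near L [636.3 158.5  60. ]
roof near R [635.7  59.2  60. ]
roof far L [750.9 159.2  60. ]
roof far R [750.7  59.   60. ]
apron end L [542.1 157.7  25. ]
apron end R [541.3  60.   25. ]
stripL [545.5 124.6  31. ]
stripR [545.2  86.5  31. ]
bar top l [567. 128.  33.]
bar [568.   89.7  33. ]
carrier far [707.9 111.5  30. ]
carrier near [657.  111.3  30. ]
eye [668.7 111.3  30. ]
side near L [637.3  54.4  60. ]
side near R [753.1  53.9  60. ]
side far L [640.1 154.8  60. ]
side far R [755.7 154.5  60. ]
side apron near [545.   55.3  25. ]
side apron far [544.6 152.7  25. ]
```

Call:
{"fn": "play_rows", "kwargs": {
  "commands": [
    {"x":-0.0433,"y":-0.0263,"z":0.0046,"grip":1},
    {"x":-0.0433,"y":-0.0263,"z":0.0046},
    {"x":-0.0433,"y":-0.0263,"z":0.0046},
    {"x":-0.0433,"y":-0.0263,"z":0.0046},
    {"x":-0.0433,"y":-0.0263,"z":0.0046},
    {"x":-0.0433,"y":-0.0263,"z":0.0046},
    {"x":-0.0433,"y":-0.0263,"z":0.0046},
    {"x":-0.0433,"y":-0.0263,"z":0.0046},
    {"x":-0.0433,"y":-0.0263,"z":0.0046},
    {"x":-0.0433,"y":-0.0263,"z":0.0046},
    {"x":-0.0433,"y":-0.0263,"z":0.0046},
    {"x":-0.0433,"y":-0.0263,"z":0.0046},
    {"wz":10.5},
    {"wz":10.5},
    {"wz":10.5},
    {"wz":10.5},
    {"wz":10.5},
    {"wz":10.5},
    {"wz":10.5},
    {"wz":10.5}
  ]
}}

```text
$.commands[0]: bad value
```

Call:
{"fn": "play_rows", "kwargs": {
  "commands": [
    {"wz":10.5},
    {"wz":10.5},
    {"wz":10.5},
    {"wz":10.5},
    {"wz":10.5},
    {"wz":10.5},
    {"wz":10.5},
    {"wz":9},
    {"z":0}
  ]
}}

```text
$.commands[0]: bad value
```

Call:
{"fn": "play_rows", "kwargs": {
  "commands": [
    {"x":-0.0433,"y":-0.0263,"z":0.0046,"wx":0,"wy":0,"wz":0,"grip":1},
    {"x":-0.0433,"y":-0.0263,"z":0.0046,"wx":0,"wy":0,"wz":0,"grip":1},
    {"x":-0.0433,"y":-0.0263,"z":0.0046,"wx":0,"wy":0,"wz":0,"grip":1},
    {"x":-0.0433,"y":-0.0263,"z":0.0046,"wx":0,"wy":0,"wz":0,"grip":1},
    {"x":-0.0433,"y":-0.0263,"z":0.0046,"wx":0,"wy":0,"wz":0,"grip":1},
    {"x":-0.0433,"y":-0.0263,"z":0.0046,"wx":0,"wy":0,"wz":0,"grip":1},
    {"x":-0.0433,"y":-0.0263,"z":0.0046,"wx":0,"wy":0,"wz":0,"grip":1},
    {"x":-0.0433,"y":-0.0263,"z":0.0046,"wx":0,"wy":0,"wz":0,"grip":1},
    {"x":-0.0433,"y":-0.0263,"z":0.0046,"wx":0,"wy":0,"wz":0,"grip":1},
    {"x":-0.0433,"y":-0.0263,"z":0.0046,"wx":0,"wy":0,"wz":0,"grip":1},
    {"x":-0.0433,"y":-0.0263,"z":0.0046,"wx":0,"wy":0,"wz":0,"grip":1},
    {"x":-0.0433,"y":-0.0263,"z":0.0046,"wx":0,"wy":0,"wz":0,"grip":1},
    {"x":0,"y":0,"z":0,"wx":0,"wy":0,"wz":10.5,"grip":1},
    {"x":0,"y":0,"z":0,"wx":0,"wy":0,"wz":10.5,"grip":1},
    {"x":0,"y":0,"z":0,"wx":0,"wy":0,"wz":10.5,"grip":1},
    {"x":0,"y":0,"z":0,"wx":0,"wy":0,"wz":10.5,"grip":1},
    {"x":0,"y":0,"z":0,"wx":0,"wy":0,"wz":10.5,"grip":1},
    {"x":0,"y":0,"z":0,"wx":0,"wy":0,"wz":10.5,"grip":1},
    {"x":0,"y":0,"z":0,"wx":0,"wy":0,"wz":10.5,"grip":1},
    {"x":0,"y":0,"z":0,"wx":0,"wy":0,"wz":10.5,"grip":1}
  ]
}}

```text
clock: 2.65
eef_pos: [559.5, 108.2, 150.0]
eef_rot: [-3.141, 0.0, 1.437]
wrist_force: [0.7, -1.3, -0.4]
finger_gap: 93.9
```

Call:
{"fn": "play_rows", "kwargs": {
  "commands": [
    {"x":0,"y":0,"z":0,"wx":0,"wy":0,"wz":10.4,"grip":1},
    {"x":0,"y":0,"z":0,"wx":0,"wy":0,"wz":10.4,"grip":1},
    {"x":0,"y":0,"z":0,"wx":0,"wy":0,"wz":10.4,"grip":1},
    {"x":0,"y":0,"z":0,"wx":0,"wy":0,"wz":10.4,"grip":1},
    {"x":0,"y":0,"z":0,"wx":0,"wy":0,"wz":10.4,"grip":1},
    {"x":0,"y":0,"z":0,"wx":0,"wy":0,"wz":10.4,"grip":1},
    {"x":0,"y":0,"z":0,"wx":0,"wy":0,"wz":10.4,"grip":1},
    {"x":0,"y":0,"z":0,"wx":0,"wy":0,"wz":10.4,"grip":1},
    {"x":0,"y":0,"z":0,"wx":0,"wy":0,"wz":0,"grip":1}
  ]
}}

```text
clock: 3.78
eef_pos: [559.6, 108.2, 150.0]
eef_rot: [3.141, 0.0, -0.008]
wrist_force: [0.1, 0.5, -0.1]
finger_gap: 94.1
```

```bash
python3 - <<'E'
from h import *
import pickle
st=manip.read_state(); p,d=manip.camera("wrist"); print(st["clock"],st["eef_pos"],st["eef_rot"],st["wrist_force"])
cv2.imwrite("pics/w1.png",p[:,:,::-1]); pickle.dump(st,open("pics/w1.pkl","wb"));np.save("pics/w1.npy",d)
E
```

```text
3.775 [559.56134662 108.17023604 150.04184242] [ 3.14149925e+00  4.28895092e-04 -8.30513338e-03] [ 0.07266038  0.50119445 -0.07389802]
```

View pics/w1.png

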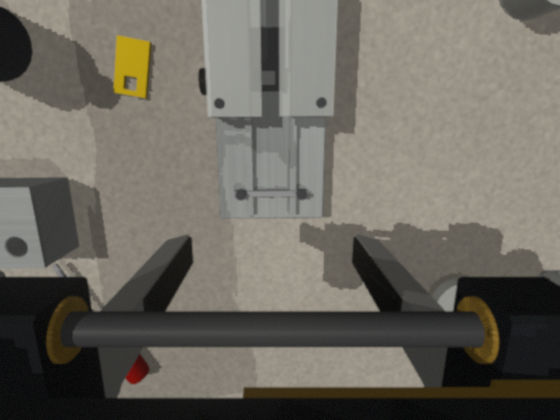

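```bash
python3 - <<'E'
from h import *
crop("pics/w1.png","pics/w1c.png",195,0,345,112,5.3)
crop("pics/w1.png","pics/w1d.png",205,110,340,222,5.3)
E
```

```text
(no output)
```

View pics/w1c.png

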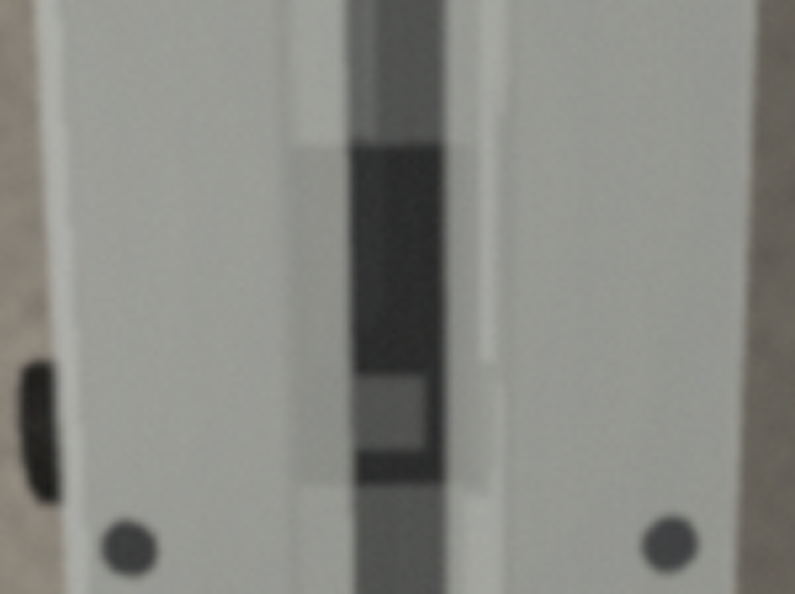

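View pics/w1d.png

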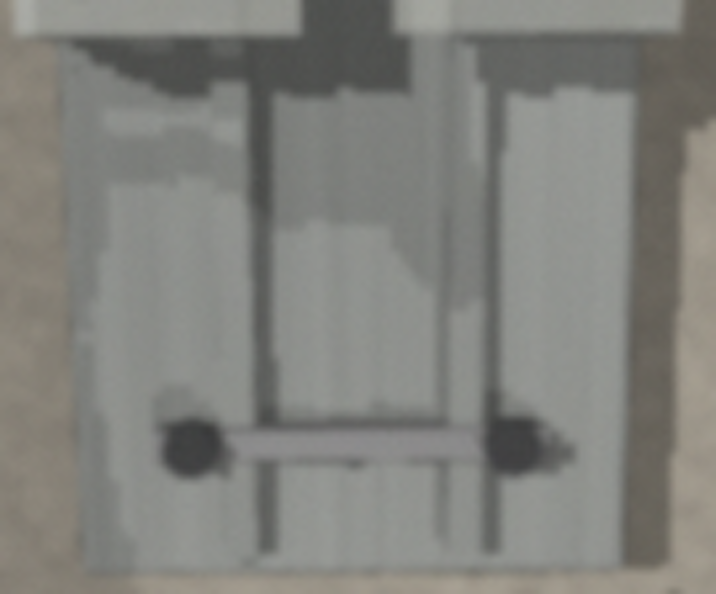

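```bash
python3 - <<'E'
from h import *
import pickle
np.set_printoptions(precision=1,suppress=True)
st=pickle.load(open("pics/w1.pkl","rb"))
A=lambda u,v:(195+u/5.3,0+v/5.3)
B=lambda u,v:(205+u/5.3,110+v/5.3)
for n,p,z in [("car far L",(293,147),30),("car far R",(478,147),30),("car near L",(293,484),30),("car near R",(488,490),30),("car near mid",(400,484),30),("car far mid",(400,146),30),("eye R near",(428,451),30),("eye R far",(426,375),30),("gap L",(346,10),60),("gap R",(446,10),60),("gapL near",(355,580),60),("gapR near",(445,580),60),("roof L far",(38,5),60),("roof R far",(757,5),60),("roof L n",(68,585),60),("roof R n",(736,585),60),("screwL",(130,548),60),("screwR",(669,545),60)]:
  print(n,px2w("wrist",*A(*p),z,st))
for n,p,z in [("mouth L",(15,36),60),("mouth R",(683,34),60),("end L",(83,570),25),("end R",(625,568),25),("stripL",(255,550),31),("stripL out",(272,550),31),("stripR",(482,550),31),("stripR o",(500,550),31),("bar top slotside L",(230,425),33),("bar R",(485,427),33),("bar outer",(350,462),33),("mouth gap L",(303,36),60),("mouth gapR",(392,36),60)]:
  print(n,px2w("wrist",*B(*p),z,st))
E
```

```text
car far L [709.1 124.1  30. ]
car far R [708.8  95.1  30. ]
car near L [659.1 125.4  30. ]
car near R [657.9  93.4  30. ]
car near mid [658.9 107.8  30. ]
car far mid [709.1 107.4  30. ]
eye R near [664.  103.2  30. ]
eye R far [675.6 103.5  30. ]
gap L [718.4 114.6  60. ]
gap R [718.3 100.8  60. ]
gapL near [642.7 114.6  60. ]
gapR near [642.6 101.1  60. ]
roof L far [719.4 157.3  60. ]
roof R far [718.6  57.7  60. ]
roof L n [642.3 157.5  60. ]
roof R n [641.5  57.6  60. ]
screwL [647.5 147.9  60. ]
screwR [647.3  67.8  60. ]
mouth L [637.4 157.7  60. ]
mouth R [636.9  57.4  60. ]
end L [543.8 157.3  25. ]
end R [543.4  58.   25. ]
stripL [549.  125.3  31. ]
stripL out [549.  122.3  31. ]
stripR [548.7  84.7  31. ]
stripR o [548.7  81.4  31. ]
bar top slotside L [572.2 129.   33. ]
bar R [571.5  84.5  33. ]
bar outer [565.5 108.1  33. ]
mouth gap L [637.1 114.5  60. ]
mouth gapR [636.9 101.1  60. ]
```

Call:
{"fn": "play_rows", "kwargs": {
  "commands": [
    {"x":-0.0027,"y":0.0368,"z":0,"wx":0,"wy":0,"wz":0,"grip":1},
    {"x":-0.0027,"y":0.0368,"z":0,"wx":0,"wy":0,"wz":0,"grip":1},
    {"x":-0.0027,"y":0.0368,"z":0,"wx":0,"wy":0,"wz":0,"grip":1},
    {"x":-0.0027,"y":0.0368,"z":0,"wx":0,"wy":0,"wz":0,"grip":1},
    {"x":-0.0027,"y":0.0368,"z":0,"wx":0,"wy":0,"wz":0,"grip":1},
    {"x":-0.0027,"y":0.0368,"z":0,"wx":0,"wy":0,"wz":0,"grip":1},
    {"x":-0.0027,"y":0.0368,"z":0.01,"wx":0,"wy":0,"wz":0,"grip":1},
    {"x":-0.0027,"y":0.0368,"z":0.01,"wx":0,"wy":0,"wz":0,"grip":1},
    {"x":-0.0027,"y":0.0368,"z":0.01,"wx":0,"wy":0,"wz":0,"grip":1},
    {"x":-0.0027,"y":0.0368,"z":0.01,"wx":0,"wy":0,"wz":0,"grip":1},
    {"x":0,"y":0,"z":0,"wx":0,"wy":0,"wz":-6,"grip":1},
    {"x":0,"y":0,"z":0,"wx":0,"wy":0,"wz":0,"grip":1}
  ]
}}

```text
clock: 5.32
eef_pos: [529.1, -259.7, 110.0]
eef_rot: [-3.141, 0.0, 0.098]
wrist_force: [0.0, 0.4, 0.7]
finger_gap: 94.2
```

```bash
python3 - <<'E'
from h import *
import pickle
st=manip.read_state(); p,d=manip.camera("wrist"); print(st["clock"],st["eef_pos"],st["eef_rot"],st["wrist_force"])
cv2.imwrite("pics/w2.png",p[:,:,::-1]); pickle.dump(st,open("pics/w2.pkl","wb"));np.save("pics/w2.npy",d)
E
```

```text
5.325 [ 529.05281113 -259.72780135  110.02700513] [-3.14130680e+00  3.18247434e-04  9.77019259e-02] [0.0231352  0.39464598 0.70952282]
```

View pics/w2.png

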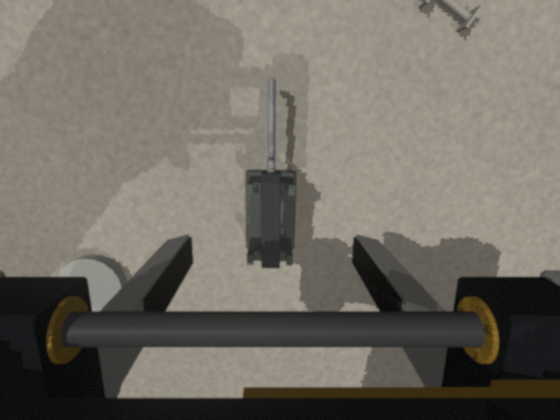

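```bash
python3 - <<'E'
from h import *
crop("pics/w2.png","pics/w2c.png",225,160,325,275,5.2)
crop("pics/w2.png","pics/w2d.png",240,65,310,180,5.2)
E
```

```text
(no output)
```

View pics/w2c.png

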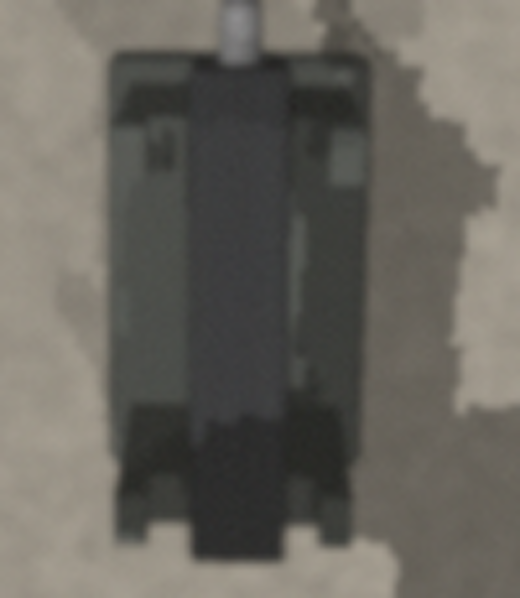

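View pics/w2d.png

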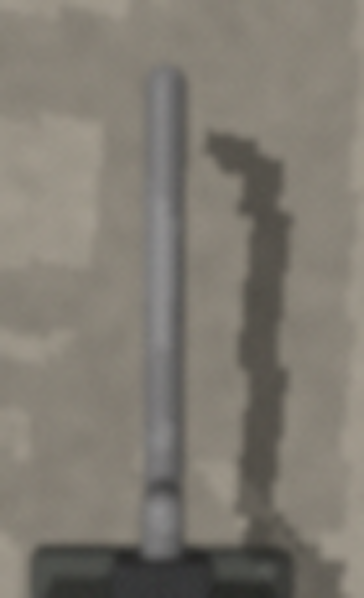

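```bash
python3 - <<'E'
from h import *
import pickle
np.set_printoptions(precision=1,suppress=True)
st=pickle.load(open("pics/w2.pkl","rb"))
A=lambda u,v:(225+u/5.2,160+v/5.2)
B=lambda u,v:(240+u/5.2,65+v/5.2)
f=[];
for n,p,z in [("h fL",(191,70),63),("h fR",(290,70),63),("h rL",(192,558),63),("h rR",(284,558),63),("cheeks rL",(116,545),53),("cheek rR",(352,545),53),("foot fL",(112,55),12),("foot fR",(370,55),12)]:
  print(n,px2w("wrist",*A(*p),z,st))
for n,p,z in [("tip end L",(150,66),35),("tip top",(167,64),35),("rod R",(184,80),35),("rodL",(150,80),35),("rod drop",(163,490),35)]:
  print(n,px2w("wrist",*B(*p),z,st))
E
```

```text
h fL [ 566.6 -249.8   63. ]
h fR [ 567.9 -263.    63. ]
h rL [ 496.  -256.3   63. ]
h rR [ 497.3 -269.5   63. ]
cheeks rL [ 492.4 -244.8   53. ]
cheek rR [ 495.9 -280.2   53. ]
foot fL [ 560.1 -235.7   12. ]
foot fR [ 564.3 -277.9   12. ]
tip end L [ 633.  -248.1   35. ]
tip top [ 633.5 -250.4   35. ]
rod R [ 631.6 -253.    35. ]
rodL [ 631.2 -248.3   35. ]
rod drop [ 574.2 -255.7   35. ]
```

Call:
{"fn": "play_rows", "kwargs": {
  "commands": [
    {"x":0.0024,"y":0.0002,"z":0.015,"wx":0,"wy":0,"wz":0,"grip":1},
    {"x":0,"y":0,"z":0.018,"wx":0,"wy":0,"wz":0,"grip":1},
    {"x":0,"y":0,"z":0.018,"wx":0,"wy":0,"wz":0.2,"grip":1},
    {"x":0,"y":0,"z":0.016,"wx":0,"wy":0,"wz":0,"grip":1},
    {"x":0,"y":0,"z":0.01,"wx":0,"wy":0,"wz":0,"grip":1},
    {"x":0,"y":0,"z":0,"wx":0,"wy":0,"wz":0,"grip":0.5},
    {"x":0,"y":0,"z":0,"wx":0,"wy":0,"wz":0,"grip":0.25},
    {"x":0,"y":0,"z":0,"wx":0,"wy":0,"wz":0,"grip":0},
    {"x":0,"y":0,"z":0,"wx":0,"wy":0,"wz":0,"grip":0},
    {"x":0,"y":0,"z":0,"wx":0,"wy":0,"wz":0,"grip":0},
    {"x":0,"y":0,"z":0,"wx":0,"wy":0,"wz":0,"grip":0}
  ],
  "squeeze": 20
}}

```text
clock: 6.75
eef_pos: [531.6, -259.5, 33.3]
eef_rot: [3.142, -0.0, 0.092]
wrist_force: [0.5, 0.5, -0.5]
finger_gap: 37.7
```

Call:
{"fn": "play_rows", "kwargs": {
  "commands": [
    {"x":0,"y":0,"z":0,"wx":0,"wy":0,"wz":0,"grip":0},
    {"x":0,"y":0,"z":0,"wx":0,"wy":0,"wz":0,"grip":0},
    {"x":0,"y":0,"z":0,"wx":0,"wy":0,"wz":0,"grip":0},
    {"x":0,"y":0,"z":0,"wx":0,"wy":0,"wz":0,"grip":0}
  ]
}}

```text
clock: 7.25
eef_pos: [531.6, -259.5, 33.2]
eef_rot: [-3.142, 0.0, 0.092]
wrist_force: [0.5, 0.6, -1.0]
finger_gap: 13.7
```

Call:
{"fn": "play_rows", "kwargs": {
  "commands": [
    {"x":0,"y":0,"z":0,"wx":0,"wy":0,"wz":0,"grip":0},
    {"x":0,"y":0,"z":0,"wx":0,"wy":0,"wz":0,"grip":0},
    {"x":0,"y":0,"z":-0.004,"wx":0,"wy":0,"wz":0,"grip":0},
    {"x":0,"y":0,"z":-0.01,"wx":0,"wy":0,"wz":0,"grip":0},
    {"x":0,"y":0,"z":-0.02,"wx":0,"wy":0,"wz":0,"grip":0},
    {"x":0,"y":0,"z":-0.026,"wx":0,"wy":0,"wz":0,"grip":0},
    {"x":0,"y":0,"z":-0.02,"wx":0,"wy":0,"wz":0,"grip":0},
    {"x":0,"y":0,"z":-0.01,"wx":0,"wy":0,"wz":0,"grip":0},
    {"x":0,"y":0,"z":0,"wx":0,"wy":0,"wz":0,"grip":0}
  ],
  "squeeze": 55
}}

```text
clock: 8.38
eef_pos: [531.8, -259.6, 123.8]
eef_rot: [3.141, -0.001, 0.092]
wrist_force: [0.2, -0.1, -1.7]
finger_gap: 13.5
```

```bash
python3 - <<'E'
from h import *
import pickle
st=manip.read_state(); p,d=manip.camera("wrist"); print(st["clock"],st["eef_pos"],st["eef_rot"],st["wrist_force"])
cv2.imwrite("pics/w3.png",p[:,:,::-1]); pickle.dump(st,open("pics/w3.pkl","wb"));np.save("pics/w3.npy",d)
crop("pics/w3.png","pics/w3c.png",210,0,330,150,4)
E
```

```text
8.375 [ 531.77346128 -259.59189248  123.78242909] [ 3.14101319e+00 -8.15037934e-04  9.18484258e-02] [ 0.16080137 -0.14170909 -1.68271374]
```

View pics/w3.png

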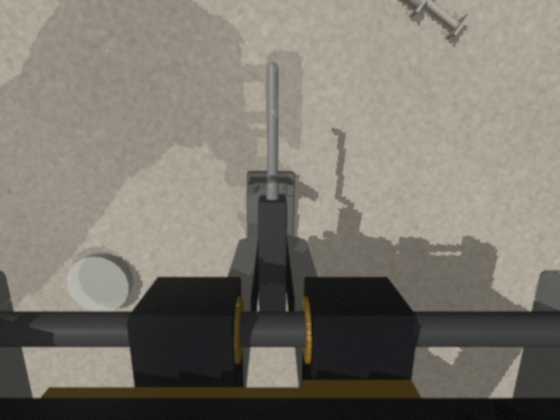

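View pics/w3c.png

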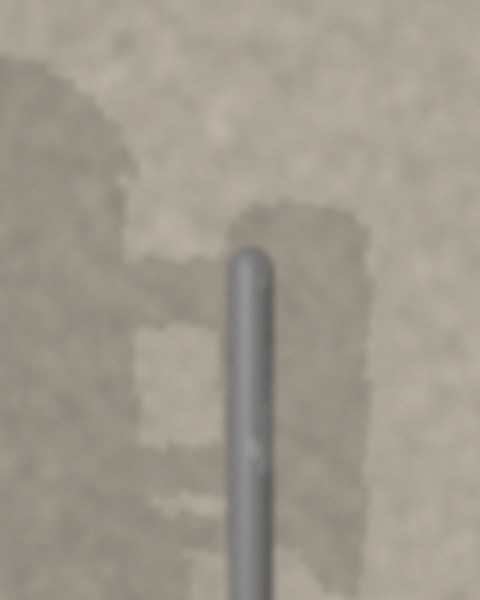

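```bash
python3 - <<'E'
from h import *
import pickle
np.set_printoptions(precision=1,suppress=True)
st=pickle.load(open("pics/w3.pkl","rb"))
from scipy.spatial.transform import Rotation as R
Rm=R.from_euler("xyz",st["eef_rot"]).as_matrix()
for u,v in [(252,246),(232,262),(273,262),(231,500),(272,500)]:
  p=px2w("wrist",210+u/4,v/4,st["eef_pos"][2]-1.2,st); print(p, Rm.T@(p-st["eef_pos"]))
E
```

```text
[ 634.3 -251.6  122.6] [102.9   1.4   1.3]
[ 632.2 -249.2  122.6] [101.   -1.1   1.3]
[ 632.7 -254.4  122.6] [101.    4.1   1.3]
[ 602.6 -251.7  122.6] [71.3 -1.4  1.3]
[ 603.1 -257.2  122.6] [71.3  4.1  1.3]
```

Call:
{"fn": "play_rows", "kwargs": {
  "commands": [
    {"x":0,"y":0,"z":0,"wx":0,"wy":0,"wz":5.26,"grip":0},
    {"x":-0.002,"y":-0.02,"z":0,"wx":0,"wy":0,"wz":0,"grip":0},
    {"x":-0.002,"y":-0.0367,"z":0,"wx":0,"wy":0,"wz":0,"grip":0},
    {"x":-0.002,"y":-0.0367,"z":0,"wx":0,"wy":0,"wz":0,"grip":0},
    {"x":-0.002,"y":-0.0367,"z":0,"wx":0,"wy":0,"wz":0,"grip":0},
    {"x":-0.002,"y":-0.0367,"z":0,"wx":0,"wy":0,"wz":0,"grip":0},
    {"x":-0.002,"y":-0.0367,"z":0,"wx":0,"wy":0,"wz":0,"grip":0},
    {"x":-0.002,"y":-0.0367,"z":0,"wx":0,"wy":0,"wz":0,"grip":0},
    {"x":-0.002,"y":-0.0367,"z":0,"wx":0,"wy":0,"wz":0,"grip":0},
    {"x":-0.002,"y":-0.0367,"z":0,"wx":0,"wy":0,"wz":0,"grip":0},
    {"x":-0.002,"y":-0.0367,"z":0,"wx":0,"wy":0,"wz":0,"grip":0},
    {"x":0,"y":-0.0202,"z":0,"wx":0,"wy":0,"wz":0,"grip":0},
    {"x":0,"y":0,"z":0,"wx":0,"wy":0,"wz":0,"grip":0}
  ]
}}

```text
clock: 10.05
eef_pos: [510.7, 112.6, 122.7]
eef_rot: [3.142, 0.001, 0.004]
wrist_force: [0.4, 0.2, -1.6]
finger_gap: 13.6
```

```bash
python3 - <<'E'
from h import *
import pickle
np.set_printoptions(precision=1,suppress=True)
st=pickle.load(open("pics/w1.pkl","rb"));d=np.load("pics/w1.npy");M=c2w("wrist",st)
def pt(u,v):
    i,r=ray("wrist",u,v);return (M@np.r_[r*d[int(round(v)),int(round(u))],1])[:3]
B=lambda u,v:(205+u/5.3,110+v/5.3)
for p in [(190,447),(513,447),(350,445),(350,500),(263,500),(490,500),(120,500)]: print(pt(*B(*p)))
print(manip.read_state()["eef_rot"])
E
```

```text
[569.1 135.8  36.6]
[568.8  79.9  36.9]
[568.3 108.1  32.1]
[556.6 108.2  24.7]
[556.6 124.   24.4]
[556.2  82.8  24.2]
[557.1 149.9  25.5]
[3.1 0.  0. ]
```

Call:
{"fn": "play_rows", "kwargs": {
  "commands": [
    {"x":0,"y":0.0017,"z":0.015,"wx":0,"wy":0,"wz":0.2,"grip":0},
    {"x":0,"y":0,"z":0.02,"wx":0,"wy":0,"wz":0,"grip":0},
    {"x":0,"y":0,"z":0.018,"wx":0,"wy":0,"wz":0,"grip":0},
    {"x":0,"y":0,"z":0.013,"wx":0,"wy":0,"wz":0,"grip":0},
    {"x":0,"y":0,"z":0.006,"wx":0,"wy":0,"wz":0,"grip":0},
    {"x":0,"y":0,"z":0,"wx":0,"wy":0,"wz":0,"grip":0}
  ]
}}

```text
clock: 10.8
eef_pos: [511.5, 109.1, 51.0]
eef_rot: [3.141, 0.0, -0.004]
wrist_force: [1.7, 0.2, -1.4]
finger_gap: 13.4
```

```bash
python3 - <<'E'
from h import *
import pickle
st=manip.read_state(); p,d=manip.camera("wrist"); print(st["clock"],st["eef_pos"],st["eef_rot"],st["wrist_force"])
cv2.imwrite("pics/w4.png",p[:,:,::-1]); pickle.dump(st,open("pics/w4.pkl","wb"));np.save("pics/w4.npy",d)
p,d=manip.camera("side");cv2.imwrite("pics/s4.png",p[:,:,::-1]);crop("pics/s4.png","pics/s4c.png",255,130,360,215,7)
E
```

```text
10.8 [511.53797584 109.08600793  51.016417  ] [ 3.14148426e+00  3.94858978e-04 -3.63163670e-03] [ 1.68080438  0.23199167 -1.39402381]
```

View pics/w4.png

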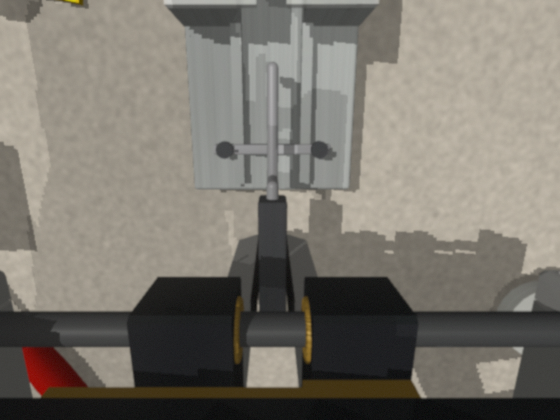

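View pics/s4c.png

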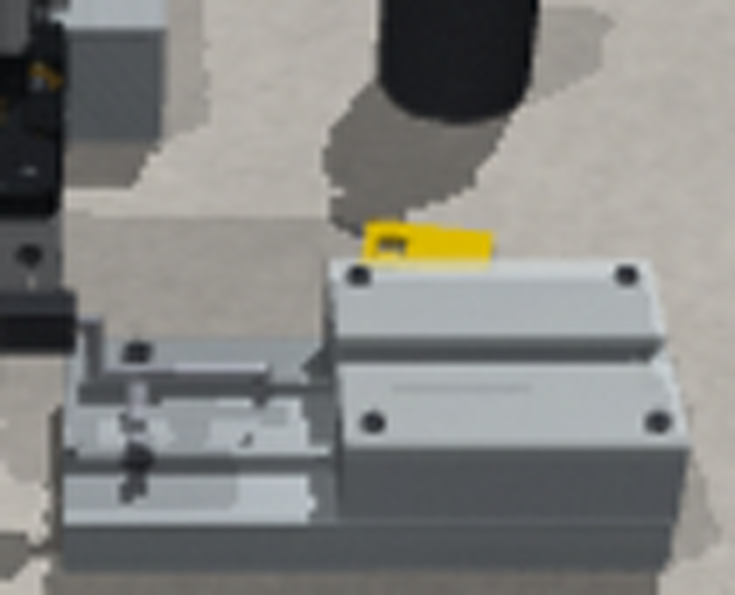

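Call:
{"fn": "play_rows", "kwargs": {
  "commands": [
    {"x":0,"y":-0.0018,"z":0.0017,"wx":0,"wy":0,"wz":-0.2,"grip":0},
    {"x":0.006,"y":0,"z":0,"wx":0,"wy":0,"wz":0,"grip":0},
    {"x":0.01,"y":0,"z":0,"wx":0,"wy":0,"wz":0,"grip":0},
    {"x":0,"y":0,"z":0,"wx":0,"wy":0,"wz":0,"grip":0},
    {"x":0,"y":0,"z":0,"wx":0,"wy":0,"wz":0,"grip":0}
  ]
}}

```text
clock: 11.52
eef_pos: [527.5, 111.1, 49.4]
eef_rot: [3.142, 0.0, -0.0]
wrist_force: [0.2, 0.4, -2.0]
finger_gap: 13.4
```

Call:
{"fn": "play_rows", "kwargs": {
  "commands": [
    {"x":0.006,"y":0,"z":0,"wx":0,"wy":0,"wz":0,"grip":0},
    {"x":0.008,"y":0,"z":0,"wx":0,"wy":0,"wz":0,"grip":0},
    {"x":0.008,"y":0,"z":0,"wx":0,"wy":0,"wz":0,"grip":0},
    {"x":0.008,"y":0,"z":0,"wx":0,"wy":0,"wz":0,"grip":0},
    {"x":0.008,"y":0,"z":0,"wx":0,"wy":0,"wz":0,"grip":0},
    {"x":0.004,"y":0,"z":0,"wx":0,"wy":0,"wz":0,"grip":0},
    {"x":0,"y":0,"z":0,"wx":0,"wy":0,"wz":0,"grip":0},
    {"x":0,"y":0,"z":0,"wx":0,"wy":0,"wz":0,"grip":0}
  ]
}}

```text
clock: 12.52
eef_pos: [569.4, 111.1, 49.5]
eef_rot: [3.142, 0.0, 0.0]
wrist_force: [0.8, -0.6, -1.1]
finger_gap: 13.6
```

```bash
cat > snap.py <<'E'
from h import *
import pickle,sys
n,x0,y0,x1,y1,f=sys.argv[1],*map(int,sys.argv[2:6]),float(sys.argv[6])
st=manip.read_state(); p,d=manip.camera("wrist"); print(st["clock"],st["eef_pos"],st["eef_rot"],st["wrist_force"])
cv2.imwrite(f"pics/{n}.png",p[:,:,::-1]); pickle.dump(st,open(f"pics/{n}.pkl","wb"));np.save(f"pics/{n}.npy",d)
crop(f"pics/{n}.png",f"pics/{n}c.png",x0,y0,x1,y1,f)
E
python3 snap.py w5 200 0 345 140 5.2
```

```text
12.525 [569.42121936 111.12126601  49.50610376] [3.14159020e+00 2.18166316e-04 1.53259252e-05] [ 0.82363183 -0.55880232 -1.06493642]
```

View pics/w5c.png

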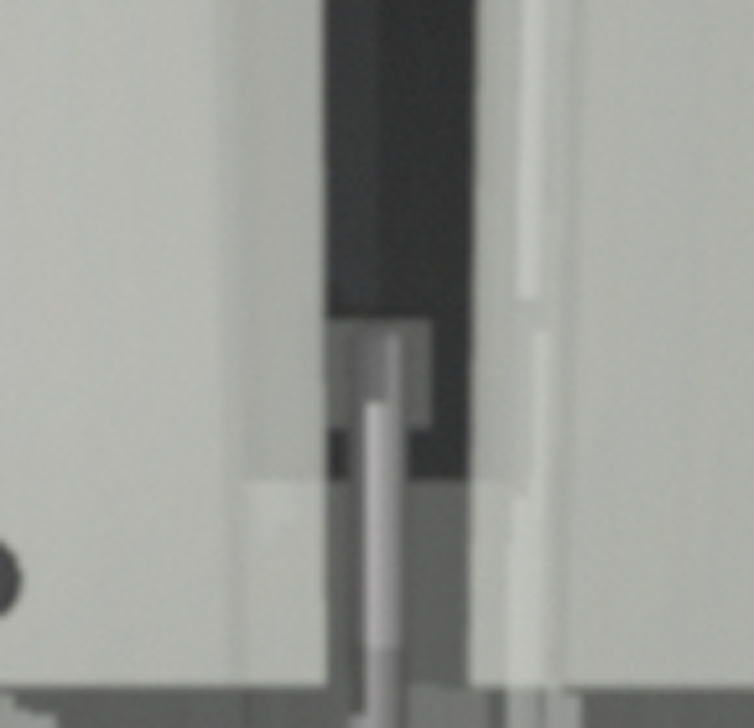

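```bash
python3 - <<'E'
from h import *
import pickle
np.set_printoptions(precision=1,suppress=True)
st=pickle.load(open("pics/w5.pkl","rb"))
A=lambda u,v:(200+u/5.2,v/5.2)
for n,p,z in [("eye far",(380,319),30),("eye near",(380,430),30),("eye R",(432,375),30),("carrier near L",(245,480),30),("c near R",(525,480),30),("rod end",(379,330),48.3),("rod L",(350,380),48.3),("rodR",(408,380),48.3)]: print(n,px2w("wrist",*A(*p),z,st))
E
```

```text
eye far [675.6 109.6  30. ]
eye near [664.3 109.6  30. ]
eye R [669.9 104.   30. ]
carrier near L [659.  124.6  30. ]
c near R [659.   93.5  30. ]
rod end [671.4 109.8  48.3]
rod L [666.8 112.7  48.3]
rodR [666.8 106.9  48.3]
```

Call:
{"fn": "play_rows", "kwargs": {
  "commands": [
    {"x":0.001,"y":0,"z":0.001,"wx":0,"wy":0,"wz":0,"grip":0},
    {"x":0,"y":0,"z":0.0015,"wx":0,"wy":0,"wz":0,"grip":0},
    {"x":0,"y":0,"z":0.001,"wx":0,"wy":0,"wz":0,"grip":0},
    {"x":0,"y":0,"z":0.001,"wx":0,"wy":0,"wz":0,"grip":0},
    {"x":0,"y":0,"z":0.0005,"wx":0,"wy":0,"wz":0,"grip":0},
    {"x":0,"y":0,"z":0,"wx":0,"wy":0,"wz":0,"grip":0}
  ]
}}

```text
clock: 13.32
eef_pos: [570.6, 111.1, 44.5]
eef_rot: [3.142, 0.0, 0.0]
wrist_force: [-0.0, -0.2, -1.2]
finger_gap: 13.4
```

Call:
{"fn": "play_rows", "kwargs": {
  "commands": [
    {"x":0,"y":0,"z":0.0005,"wx":0,"wy":0,"wz":0,"grip":0},
    {"x":0,"y":0,"z":0.0005,"wx":0,"wy":0,"wz":0,"grip":0},
    {"x":0,"y":0,"z":0.0005,"wx":0,"wy":0,"wz":0,"grip":0},
    {"x":0,"y":0,"z":0.0004,"wx":0,"wy":0,"wz":0,"grip":0},
    {"x":0,"y":0,"z":0,"wx":0,"wy":0,"wz":0,"grip":0}
  ]
}}

```text
clock: 13.95
eef_pos: [570.6, 111.1, 42.6]
eef_rot: [3.142, 0.0, 0.0]
wrist_force: [0.0, 0.3, -0.9]
finger_gap: 13.7
```

```bash
python3 snap.py w6 200 0 345 140 5.2
```

```text
13.95 [570.59358083 111.09944099  42.59815577] [3.14157652e+00 5.04429988e-05 4.51657789e-05] [ 0.04786503  0.29945698 -0.86034778]
```

View pics/w6c.png

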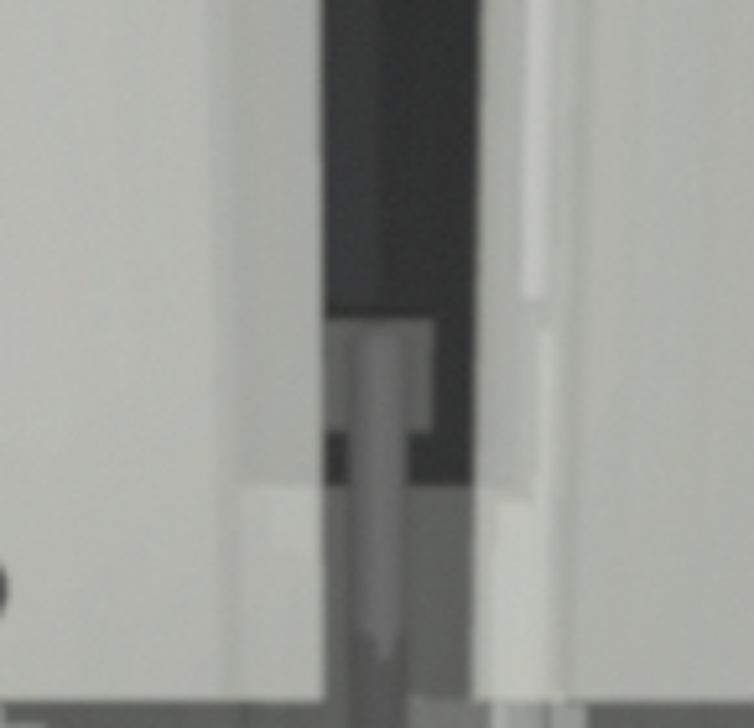

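Call:
{"fn": "play_rows", "kwargs": {
  "commands": [
    {"x":0,"y":0,"z":0.0006,"wx":0,"wy":0,"wz":0,"grip":0},
    {"x":-0.0007,"y":0,"z":0,"wx":0,"wy":0,"wz":0,"grip":0},
    {"x":-0.0007,"y":0,"z":0,"wx":0,"wy":0,"wz":0,"grip":0},
    {"x":-0.0007,"y":0,"z":0,"wx":0,"wy":0,"wz":0,"grip":0},
    {"x":-0.0007,"y":0,"z":0,"wx":0,"wy":0,"wz":0,"grip":0}
  ]
}}

```text
clock: 14.62
eef_pos: [567.8, 111.1, 42.1]
eef_rot: [-3.142, -0.0, 0.0]
wrist_force: [-0.4, 0.6, -0.1]
finger_gap: 13.6
```

Call:
{"fn": "play_rows", "kwargs": {
  "commands": [
    {"x":-0.0006,"y":0,"z":0,"wx":0,"wy":0,"wz":0,"grip":0},
    {"x":-0.0006,"y":0,"z":0,"wx":0,"wy":0,"wz":0,"grip":0}
  ]
}}

```text
clock: 14.88
eef_pos: [567.0, 111.1, 42.2]
eef_rot: [-3.142, -0.001, 0.0]
wrist_force: [4.1, -0.3, -2.5]
finger_gap: 13.7
```

Call:
{"fn": "play_rows", "kwargs": {
  "commands": [
    {"x":-0.0006,"y":0,"z":0,"wx":0,"wy":0,"wz":0,"grip":0},
    {"x":-0.0006,"y":0,"z":0,"wx":0,"wy":0,"wz":0,"grip":0}
  ]
}}

```text
clock: 15.12
eef_pos: [565.9, 111.1, 42.3]
eef_rot: [-3.141, -0.001, 0.0]
wrist_force: [5.2, 0.6, -2.2]
finger_gap: 13.6
```

Call:
{"fn": "play_rows", "kwargs": {
  "commands": [
    {"x":-0.0006,"y":0,"z":0,"wx":0,"wy":0,"wz":0,"grip":0},
    {"x":-0.0006,"y":0,"z":0,"wx":0,"wy":0,"wz":0,"grip":0},
    {"x":-0.0006,"y":0,"z":0,"wx":0,"wy":0,"wz":0,"grip":0}
  ]
}}

```text
clock: 15.5
eef_pos: [564.1, 111.1, 42.3]
eef_rot: [-3.141, -0.001, -0.0]
wrist_force: [5.1, 0.1, -1.6]
finger_gap: 13.8
```

Call:
{"fn": "play_rows", "kwargs": {
  "commands": [
    {"x":-0.0006,"y":0,"z":0,"wx":0,"wy":0,"wz":0,"grip":0},
    {"x":-0.0006,"y":0,"z":0,"wx":0,"wy":0,"wz":0,"grip":0},
    {"x":-0.0006,"y":0,"z":0,"wx":0,"wy":0,"wz":0,"grip":0}
  ]
}}

```text
clock: 15.88
eef_pos: [562.3, 111.1, 42.4]
eef_rot: [-3.141, -0.002, -0.0]
wrist_force: [4.5, 0.1, -2.1]
finger_gap: 13.2
```

```bash
python3 snap.py w7 200 0 345 140 5.2
```

```text
15.875 [562.3299655  111.09671736  42.37823534] [-3.14147183e+00 -1.51547328e-03 -1.04878595e-05] [ 4.5145747   0.10472808 -2.06060865]
```

View pics/w7c.png

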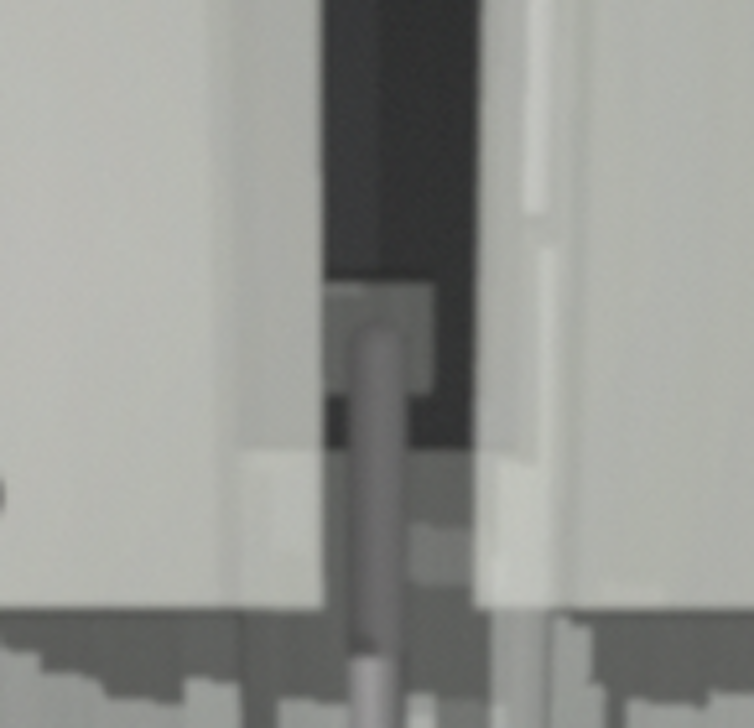

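Call:
{"fn": "play_rows", "kwargs": {
  "commands": [
    {"x":-0.0008,"y":0,"z":0,"wx":0,"wy":0,"wz":0,"grip":0},
    {"x":-0.0009,"y":0,"z":0,"wx":0,"wy":0,"wz":0,"grip":0},
    {"x":-0.001,"y":0,"z":0,"wx":0,"wy":0,"wz":0,"grip":0},
    {"x":-0.001,"y":0,"z":0,"wx":0,"wy":0,"wz":0,"grip":0},
    {"x":-0.001,"y":0,"z":0,"wx":0,"wy":0,"wz":0,"grip":0}
  ]
}}

```text
clock: 16.55
eef_pos: [557.6, 111.1, 42.4]
eef_rot: [-3.141, -0.001, -0.0]
wrist_force: [4.1, 0.1, -2.4]
finger_gap: 13.3
```

Call:
{"fn": "play_rows", "kwargs": {
  "commands": [
    {"x":-0.001,"y":0,"z":0,"wx":0,"wy":0,"wz":0,"grip":0},
    {"x":-0.001,"y":0,"z":0,"wx":0,"wy":0,"wz":0,"grip":0},
    {"x":-0.001,"y":0,"z":0,"wx":0,"wy":0,"wz":0,"grip":0},
    {"x":-0.001,"y":0,"z":0,"wx":0,"wy":0,"wz":0,"grip":0},
    {"x":-0.001,"y":0,"z":0,"wx":0,"wy":0,"wz":0,"grip":0}
  ]
}}

```text
clock: 17.18
eef_pos: [552.6, 111.1, 42.4]
eef_rot: [-3.141, -0.002, 0.0]
wrist_force: [6.0, -1.1, -1.5]
finger_gap: 13.7
```

Call:
{"fn": "play_rows", "kwargs": {
  "commands": [
    {"x":-0.001,"y":0,"z":0,"wx":0,"wy":0,"wz":0,"grip":0},
    {"x":-0.001,"y":0,"z":0,"wx":0,"wy":0,"wz":0,"grip":0},
    {"x":-0.001,"y":0,"z":0,"wx":0,"wy":0,"wz":0,"grip":0},
    {"x":-0.001,"y":0,"z":0,"wx":0,"wy":0,"wz":0,"grip":0},
    {"x":-0.001,"y":0,"z":0,"wx":0,"wy":0,"wz":0,"grip":0}
  ]
}}

```text
clock: 17.8
eef_pos: [547.6, 111.1, 42.4]
eef_rot: [-3.141, -0.002, 0.0]
wrist_force: [5.4, -0.4, -1.8]
finger_gap: 13.4
```

Call:
{"fn": "play_rows", "kwargs": {
  "commands": [
    {"x":-0.001,"y":0,"z":0,"wx":0,"wy":0,"wz":0,"grip":0},
    {"x":-0.001,"y":0,"z":0,"wx":0,"wy":0,"wz":0,"grip":0},
    {"x":-0.001,"y":0,"z":0,"wx":0,"wy":0,"wz":0,"grip":0},
    {"x":-0.001,"y":0,"z":0,"wx":0,"wy":0,"wz":0,"grip":0},
    {"x":-0.001,"y":0,"z":0,"wx":0,"wy":0,"wz":0,"grip":0},
    {"x":-0.001,"y":0,"z":0,"wx":0,"wy":0,"wz":0,"grip":0},
    {"x":-0.001,"y":0,"z":0,"wx":0,"wy":0,"wz":0,"grip":0},
    {"x":-0.001,"y":0,"z":0,"wx":0,"wy":0,"wz":0,"grip":0}
  ]
}}

```text
clock: 18.8
eef_pos: [539.7, 111.1, 42.4]
eef_rot: [-3.141, -0.002, -0.0]
wrist_force: [5.5, -0.5, -2.1]
finger_gap: 13.2
```

Call:
{"fn": "play_rows", "kwargs": {
  "commands": [
    {"x":-0.001,"y":0,"z":0,"wx":0,"wy":0,"wz":0,"grip":0},
    {"x":-0.001,"y":0,"z":0,"wx":0,"wy":0,"wz":0,"grip":0},
    {"x":-0.001,"y":0,"z":0,"wx":0,"wy":0,"wz":0,"grip":0},
    {"x":-0.001,"y":0,"z":0,"wx":0,"wy":0,"wz":0,"grip":0},
    {"x":-0.001,"y":0,"z":0,"wx":0,"wy":0,"wz":0,"grip":0},
    {"x":-0.001,"y":0,"z":0,"wx":0,"wy":0,"wz":0,"grip":0},
    {"x":-0.001,"y":0,"z":0,"wx":0,"wy":0,"wz":0,"grip":0},
    {"x":-0.001,"y":0,"z":0,"wx":0,"wy":0,"wz":0,"grip":0}
  ]
}}

```text
clock: 19.8
eef_pos: [530.9, 111.1, 42.0]
eef_rot: [3.142, 0.0, 0.0]
wrist_force: [0.7, -0.2, -1.1]
finger_gap: 13.3
```

```bash
python3 snap.py w8 180 0 360 200 4
```

```text
19.8 [530.92255836 111.08102147  42.0026233 ] [3.14156071e+00 2.81264916e-04 1.71553806e-05] [ 0.73225534 -0.21814152 -1.12372702]
```

View pics/w8c.png

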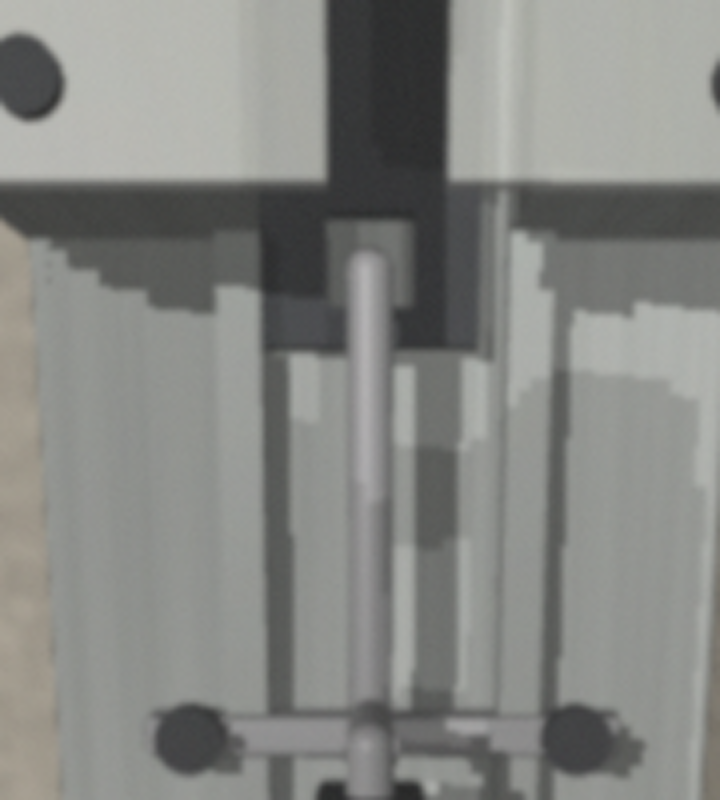

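Call:
{"fn": "play_rows", "kwargs": {
  "commands": [
    {"x":-0.0015,"y":0,"z":0,"wx":0,"wy":0,"wz":0,"grip":0},
    {"x":-0.002,"y":0,"z":0,"wx":0,"wy":0,"wz":0,"grip":0},
    {"x":-0.002,"y":0,"z":0,"wx":0,"wy":0,"wz":0,"grip":0},
    {"x":-0.002,"y":0,"z":0,"wx":0,"wy":0,"wz":0,"grip":0},
    {"x":-0.002,"y":0,"z":0,"wx":0,"wy":0,"wz":0,"grip":0},
    {"x":-0.002,"y":0,"z":0,"wx":0,"wy":0,"wz":0,"grip":0},
    {"x":-0.002,"y":0,"z":0,"wx":0,"wy":0,"wz":0,"grip":0},
    {"x":-0.002,"y":0,"z":0,"wx":0,"wy":0,"wz":0,"grip":0},
    {"x":-0.002,"y":0,"z":0,"wx":0,"wy":0,"wz":0,"grip":0},
    {"x":-0.002,"y":0,"z":0,"wx":0,"wy":0,"wz":0,"grip":0},
    {"x":-0.002,"y":0,"z":0,"wx":0,"wy":0,"wz":0,"grip":0},
    {"x":-0.002,"y":0,"z":0,"wx":0,"wy":0,"wz":0,"grip":0},
    {"x":-0.002,"y":0,"z":0,"wx":0,"wy":0,"wz":0,"grip":0},
    {"x":-0.002,"y":0,"z":0,"wx":0,"wy":0,"wz":0,"grip":0},
    {"x":-0.002,"y":0,"z":0,"wx":0,"wy":0,"wz":0,"grip":0},
    {"x":-0.002,"y":0,"z":0,"wx":0,"wy":0,"wz":0,"grip":0},
    {"x":-0.0015,"y":0,"z":0,"wx":0,"wy":0,"wz":0,"grip":0},
    {"x":-0.001,"y":0,"z":0,"wx":0,"wy":0,"wz":0,"grip":0},
    {"x":0,"y":0,"z":0,"wx":0,"wy":0,"wz":0,"grip":0}
  ]
}}

```text
clock: 22.22
eef_pos: [497.0, 111.1, 42.0]
eef_rot: [3.142, 0.0, 0.0]
wrist_force: [0.4, 0.0, -1.4]
finger_gap: 13.6
```

```bash
python3 snap.py w9 180 0 360 200 4
```

```text
22.225 [497.04662779 111.09250213  42.04882399] [3.14157493e+00 7.52566596e-05 5.75403657e-05] [ 0.37239942  0.04364145 -1.42329184]
```

View pics/w9c.png

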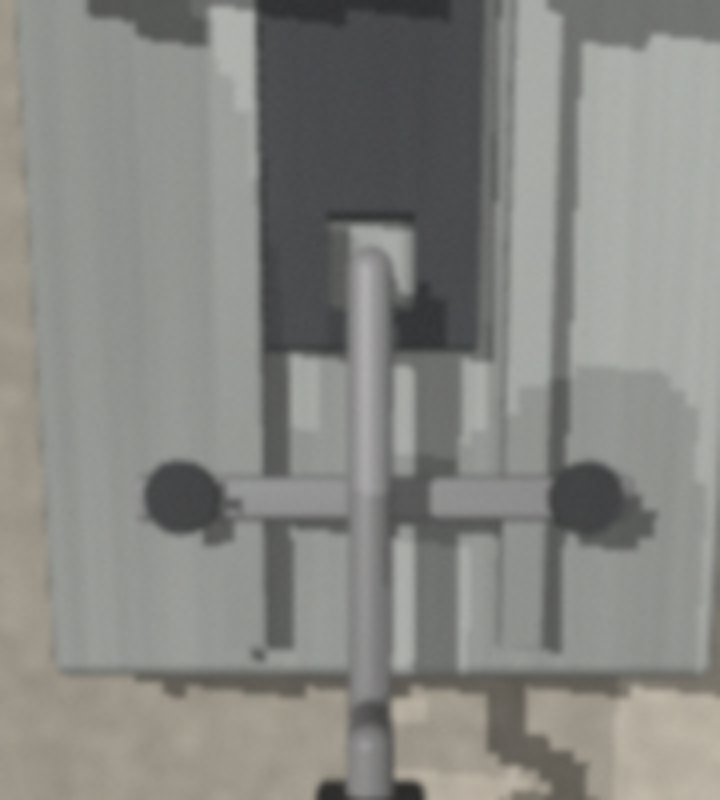

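```bash
python3 - <<'E'
from h import *
import pickle
np.set_printoptions(precision=1,suppress=True)
st=pickle.load(open("pics/w9.pkl","rb"))
A=lambda u,v:(180+u/4,v/4)
for n,p,z in [("carrier front",(310,349),30),("bar slot edge top",(300,478),33),("bar R",(500,476),33)]: print(n,px2w("wrist",*A(*p),z,st))
E
```

```text
carrier front [588.6 118.2  30. ]
bar slot edge top [571.4 119.7  33. ]
bar R [571.7  91.8  33. ]
```

Call:
{"fn": "play_rows", "kwargs": {
  "commands": [
    {"x":-0.001,"y":0,"z":0,"wx":0,"wy":0,"wz":0,"grip":0},
    {"x":-0.002,"y":0,"z":0,"wx":0,"wy":0,"wz":0,"grip":0},
    {"x":-0.002,"y":0,"z":0,"wx":0,"wy":0,"wz":0,"grip":0},
    {"x":-0.002,"y":0,"z":0,"wx":0,"wy":0,"wz":0,"grip":0},
    {"x":-0.002,"y":0,"z":0,"wx":0,"wy":0,"wz":0,"grip":0},
    {"x":-0.002,"y":0,"z":0,"wx":0,"wy":0,"wz":0,"grip":0},
    {"x":-0.0015,"y":0,"z":0,"wx":0,"wy":0,"wz":0,"grip":0},
    {"x":-0.0005,"y":0,"z":0,"wx":0,"wy":0,"wz":0,"grip":0},
    {"x":-0.0004,"y":0,"z":0,"wx":0,"wy":0,"wz":0,"grip":0}
  ]
}}

```text
clock: 23.4
eef_pos: [483.7, 111.1, 42.1]
eef_rot: [-3.142, -0.0, 0.0]
wrist_force: [1.0, -0.3, -2.0]
finger_gap: 13.5
```

Call:
{"fn": "play_rows", "kwargs": {
  "commands": [
    {"x":-0.0003,"y":0,"z":0,"wx":0,"wy":0,"wz":0,"grip":0},
    {"x":-0.0003,"y":0,"z":0,"wx":0,"wy":0,"wz":0,"grip":0}
  ]
}}

```text
clock: 23.65
eef_pos: [483.1, 111.1, 42.0]
eef_rot: [3.142, 0.0, -0.0]
wrist_force: [-0.1, -0.1, -2.4]
finger_gap: 13.6
```

Call:
{"fn": "play_rows", "kwargs": {
  "commands": [
    {"x":-0.0003,"y":0,"z":0,"wx":0,"wy":0,"wz":0,"grip":0},
    {"x":-0.0003,"y":0,"z":0,"wx":0,"wy":0,"wz":0,"grip":0}
  ]
}}

```text
clock: 23.9
eef_pos: [482.5, 111.1, 42.0]
eef_rot: [-3.142, -0.0, 0.0]
wrist_force: [0.0, 0.6, -1.3]
finger_gap: 13.4
```

Call:
{"fn": "play_rows", "kwargs": {
  "commands": [
    {"x":-0.0003,"y":0,"z":0,"wx":0,"wy":0,"wz":0,"grip":0},
    {"x":-0.0003,"y":0,"z":0,"wx":0,"wy":0,"wz":0,"grip":0}
  ]
}}

```text
clock: 24.15
eef_pos: [481.9, 111.1, 42.1]
eef_rot: [3.142, -0.0, 0.0]
wrist_force: [-0.3, -0.6, -0.9]
finger_gap: 13.3
```

Call:
{"fn": "play_rows", "kwargs": {
  "commands": [
    {"x":-0.0003,"y":0,"z":0,"wx":0,"wy":0,"wz":0,"grip":0},
    {"x":-0.0003,"y":0,"z":0,"wx":0,"wy":0,"wz":0,"grip":0}
  ]
}}

```text
clock: 24.4
eef_pos: [481.3, 111.1, 42.1]
eef_rot: [3.142, -0.0, 0.0]
wrist_force: [0.3, 0.2, -1.8]
finger_gap: 13.3
```

Call:
{"fn": "play_rows", "kwargs": {
  "commands": [
    {"x":-0.0003,"y":0,"z":0,"wx":0,"wy":0,"wz":0,"grip":0},
    {"x":-0.0003,"y":0,"z":0,"wx":0,"wy":0,"wz":0,"grip":0}
  ]
}}

```text
clock: 24.65
eef_pos: [480.7, 111.1, 42.0]
eef_rot: [3.142, -0.0, 0.0]
wrist_force: [0.8, 0.7, -2.0]
finger_gap: 13.7
```

Call:
{"fn": "play_rows", "kwargs": {
  "commands": [
    {"x":-0.0003,"y":0,"z":0,"wx":0,"wy":0,"wz":0,"grip":0},
    {"x":-0.0002,"y":0,"z":0,"wx":0,"wy":0,"wz":0,"grip":0}
  ]
}}

```text
clock: 24.9
eef_pos: [480.2, 111.1, 42.0]
eef_rot: [3.142, 0.0, 0.0]
wrist_force: [0.0, -0.6, -1.0]
finger_gap: 13.3
```

Call:
{"fn": "play_rows", "kwargs": {
  "commands": [
    {"x":-0.0003,"y":0,"z":0,"wx":0,"wy":0,"wz":0,"grip":0},
    {"x":-0.0002,"y":0,"z":0,"wx":0,"wy":0,"wz":0,"grip":0}
  ]
}}

```text
clock: 25.15
eef_pos: [479.7, 111.1, 42.1]
eef_rot: [-3.142, 0.0, 0.0]
wrist_force: [-0.2, -0.2, -1.3]
finger_gap: 13.6
```

Call:
{"fn": "play_rows", "kwargs": {
  "commands": [
    {"x":-0.0003,"y":0,"z":0,"wx":0,"wy":0,"wz":0,"grip":0},
    {"x":-0.0002,"y":0,"z":0,"wx":0,"wy":0,"wz":0,"grip":0}
  ]
}}

```text
clock: 25.4
eef_pos: [479.4, 111.1, 42.1]
eef_rot: [-3.142, -0.001, 0.0]
wrist_force: [3.0, -0.2, -1.8]
finger_gap: 13.6
```

Call:
{"fn": "play_rows", "kwargs": {
  "commands": [
    {"x":-0.0002,"y":0,"z":0,"wx":0,"wy":0,"wz":0,"grip":0},
    {"x":0,"y":0,"z":0,"wx":0,"wy":0,"wz":0,"grip":0}
  ]
}}

```text
clock: 25.65
eef_pos: [479.3, 111.1, 42.2]
eef_rot: [-3.142, -0.001, 0.0]
wrist_force: [4.7, -0.1, -2.9]
finger_gap: 13.7
```

```bash
python3 snap.py w10 180 0 360 200 4; python3 - <<'E'
from cell import manip
for _ in range(6):
    print(manip.read_state()["clock"],manip.read_state()["wrist_force"])
E
```

```text
25.65 [479.31043548 111.08597229  42.15331662] [-3.14153269e+00 -7.35847270e-04  7.48643878e-06] [ 4.68534379 -0.05276259 -2.90067167]
25.7 [ 5.31842647 -0.15276335 -2.01157275]
25.7 [ 5.31842647 -0.15276335 -2.01157275]
25.7 [ 5.31842647 -0.15276335 -2.01157275]
25.7 [ 5.31842647 -0.15276335 -2.01157275]
25.7 [ 5.31842647 -0.15276335 -2.01157275]
25.7 [ 5.31842647 -0.15276335 -2.01157275]
```

View pics/w10c.png

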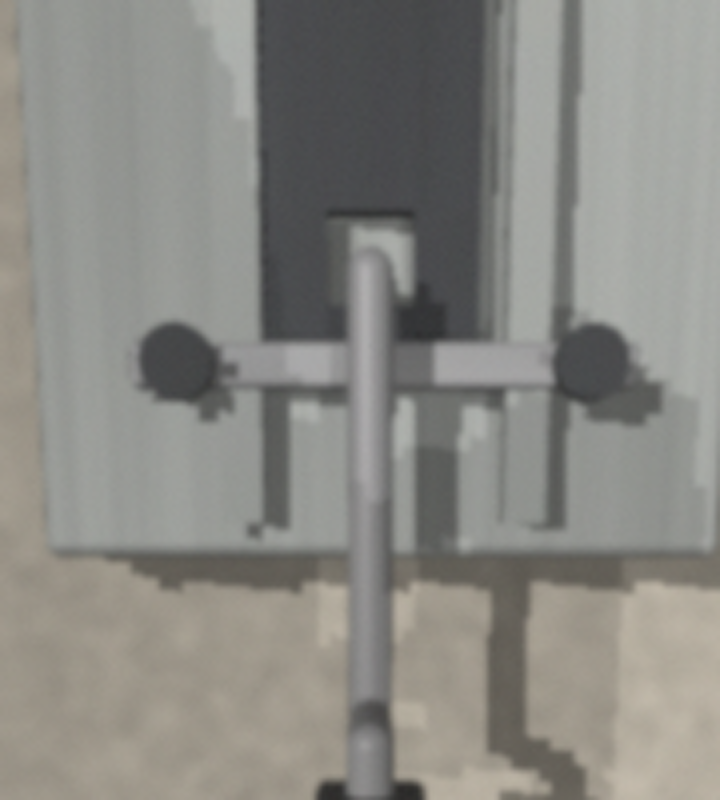

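Call:
{"fn": "play_rows", "kwargs": {
  "commands": [
    {"x":0,"y":0,"z":0,"wx":0,"wy":0,"wz":0,"grip":0},
    {"x":0,"y":0,"z":0,"wx":0,"wy":0,"wz":0,"grip":0},
    {"x":0,"y":0,"z":0,"wx":0,"wy":0,"wz":0,"grip":0},
    {"x":0,"y":0,"z":0,"wx":0,"wy":0,"wz":0,"grip":0}
  ]
}}

```text
clock: 26.2
eef_pos: [479.2, 111.1, 42.1]
eef_rot: [-3.142, -0.001, -0.0]
wrist_force: [5.1, 0.4, -2.9]
finger_gap: 13.5
```

Call:
{"fn": "play_rows", "kwargs": {
  "commands": [
    {"x":0,"y":0,"z":0,"wx":0,"wy":0,"wz":0,"grip":0},
    {"x":0,"y":0,"z":0,"wx":0,"wy":0,"wz":0,"grip":0},
    {"x":0,"y":0,"z":0,"wx":0,"wy":0,"wz":0,"grip":0},
    {"x":0,"y":0,"z":0,"wx":0,"wy":0,"wz":0,"grip":0},
    {"x":0,"y":0,"z":0,"wx":0,"wy":0,"wz":0,"grip":0}
  ]
}}

```text
clock: 26.82
eef_pos: [479.3, 111.1, 42.1]
eef_rot: [-3.142, -0.001, -0.0]
wrist_force: [5.4, 0.1, -2.5]
finger_gap: 13.6
```

Call:
{"fn": "play_rows", "kwargs": {
  "commands": [
    {"x":0.0008,"y":0,"z":0,"wx":0,"wy":0,"wz":0,"grip":0},
    {"x":0.0013,"y":0,"z":0,"wx":0,"wy":0,"wz":0,"grip":0},
    {"x":0.0012,"y":0,"z":0,"wx":0,"wy":0,"wz":0,"grip":0},
    {"x":0,"y":0,"z":0,"wx":0,"wy":0,"wz":0,"grip":0},
    {"x":0,"y":0,"z":-0.001,"wx":0,"wy":0,"wz":0,"grip":0},
    {"x":0,"y":0,"z":-0.002,"wx":0,"wy":0,"wz":0,"grip":0},
    {"x":0,"y":0,"z":-0.003,"wx":0,"wy":0,"wz":0,"grip":0},
    {"x":0,"y":0,"z":-0.005,"wx":0,"wy":0,"wz":0,"grip":0}
  ]
}}

```text
clock: 27.82
eef_pos: [482.3, 111.1, 53.3]
eef_rot: [3.142, 0.0, 0.0]
wrist_force: [0.9, -1.4, -0.4]
finger_gap: 13.6
```

```bash
python3 snap.py w11 180 0 360 200 4
```

```text
27.825 [482.25957668 111.10167245  53.32086254] [3.14155199e+00 1.16084871e-04 7.89954765e-05] [ 0.92288022 -1.40283824 -0.41830759]
```

View pics/w11c.png

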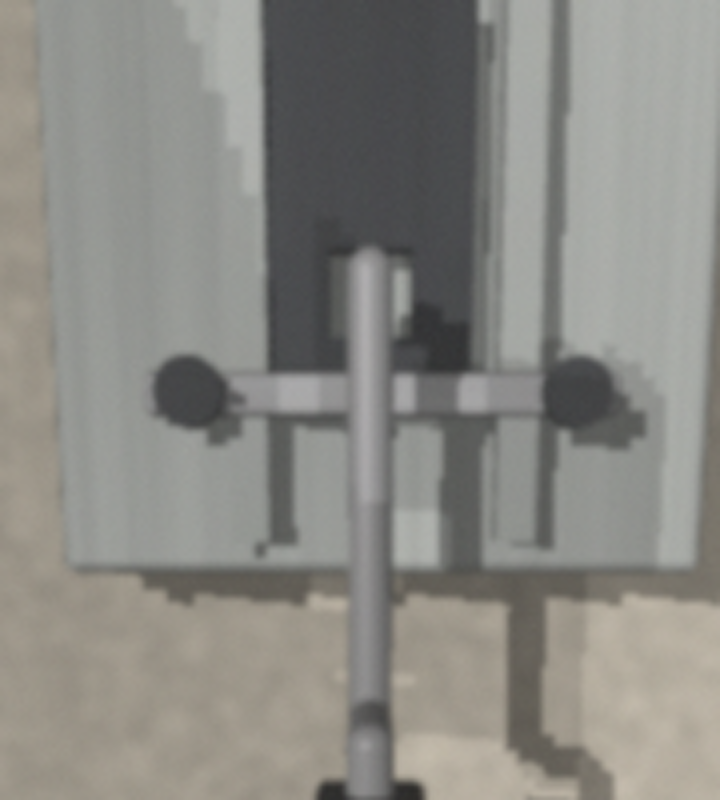

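Call:
{"fn": "play_rows", "kwargs": {
  "commands": [
    {"x":0,"y":0,"z":-0.02,"wx":0,"wy":0,"wz":0,"grip":0},
    {"x":0,"y":0,"z":-0.03,"wx":0,"wy":0,"wz":0,"grip":0},
    {"x":0,"y":0.01,"z":-0.02,"wx":0,"wy":0,"wz":0,"grip":0},
    {"x":0.0045,"y":0.034,"z":0,"wx":0,"wy":0,"wz":0,"grip":0},
    {"x":0.0045,"y":0.034,"z":0,"wx":0,"wy":0,"wz":0,"grip":0},
    {"x":0.0045,"y":0.034,"z":0,"wx":0,"wy":0,"wz":0,"grip":0},
    {"x":0.0045,"y":0.034,"z":0,"wx":0,"wy":0,"wz":0,"grip":0},
    {"x":0.0045,"y":0.034,"z":0,"wx":0,"wy":0,"wz":0,"grip":0},
    {"x":0.0045,"y":0.034,"z":0,"wx":0,"wy":0,"wz":0,"grip":0},
    {"x":0.0045,"y":0.034,"z":0,"wx":0,"wy":0,"wz":0,"grip":0},
    {"x":0.0045,"y":0.034,"z":0,"wx":0,"wy":0,"wz":0,"grip":0},
    {"x":0.0045,"y":0.034,"z":0,"wx":0,"wy":0,"wz":0,"grip":0},
    {"x":0.0045,"y":0.034,"z":0,"wx":0,"wy":0,"wz":0,"grip":0},
    {"x":0,"y":0.02,"z":0,"wx":0,"wy":0,"wz":-5.4,"grip":0},
    {"x":0,"y":0,"z":0,"wx":0,"wy":0,"wz":0,"grip":0},
    {"x":0,"y":0,"z":0,"wx":0,"wy":0,"wz":0,"grip":0}
  ]
}}

```text
clock: 29.88
eef_pos: [527.3, -258.2, 123.1]
eef_rot: [-3.141, 0.0, 0.093]
wrist_force: [-0.2, 0.3, -0.0]
finger_gap: 13.9
```

```bash
python3 snap.py w12 215 150 330 290 4.2; python3 - <<'E'
from h import *
p,d=manip.camera("side");cv2.imwrite("pics/s12.png",p[:,:,::-1]);crop("pics/s12.png","pics/s12c.png",215,270,325,350,7)
p,d=manip.camera("top");cv2.imwrite("pics/t12.png",p[:,:,::-1]);crop("pics/t12.png","pics/t12b.png",200,135,265,240,5.7)
E
```

```text
29.875 [ 527.275043   -258.21604667  123.05773297] [-3.14138556e+00  1.55473068e-04  9.27529569e-02] [-0.16870705  0.2957522  -0.03609354]
```

View pics/w12c.png

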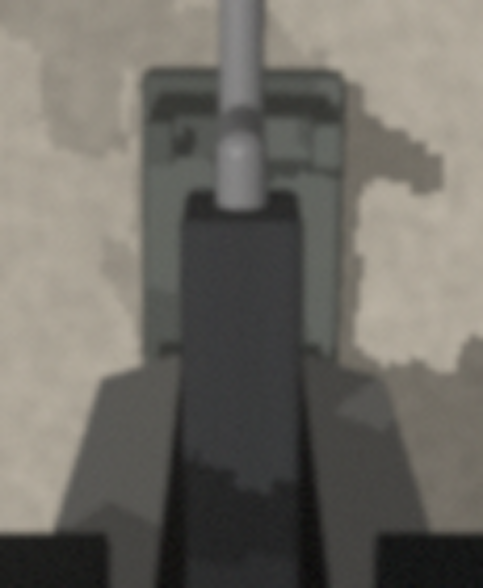

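View pics/s12c.png

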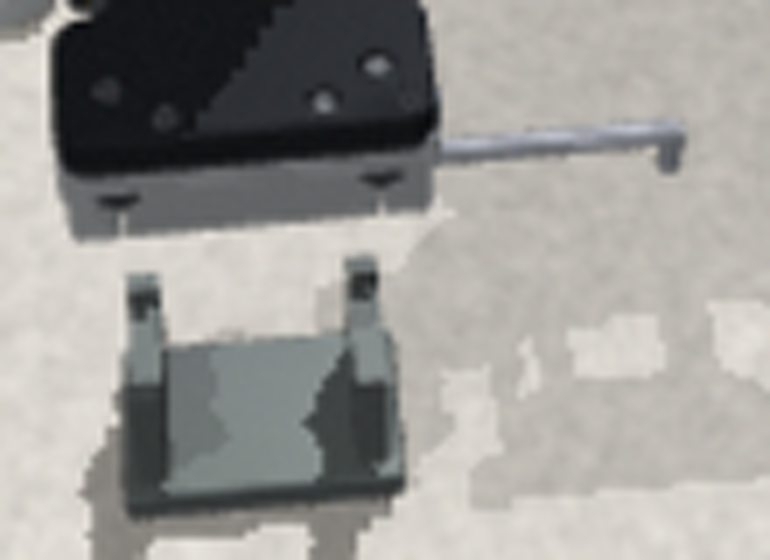

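View pics/t12b.png

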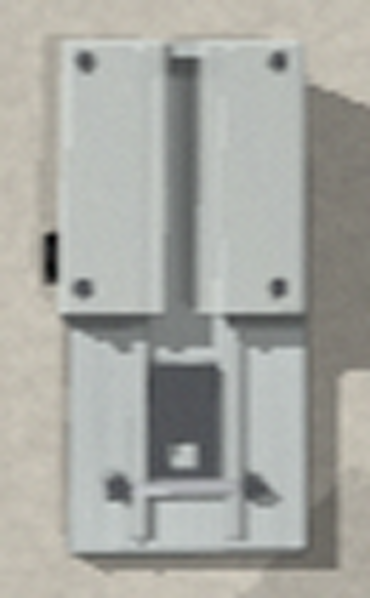

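```bash
python3 - <<'E'
from h import *
crop("pics/s12.png","pics/s12d.png",228,303,278,348,13)
crop("pics/w12.png","pics/w12d.png",240,155,305,240,7)
E
```

```text
(no output)
```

View pics/s12d.png

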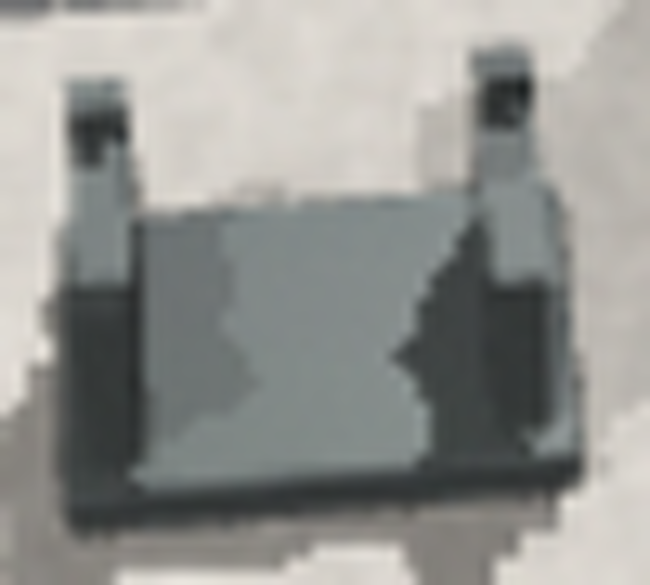

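View pics/w12d.png

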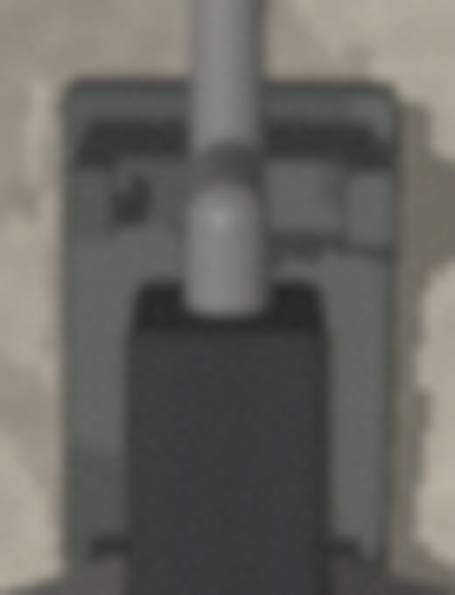

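```bash
python3 - <<'E'
from h import *
import pickle
np.set_printoptions(precision=1,suppress=True)
st=pickle.load(open("pics/w12.pkl","rb"))
S=lambda u,v:(228+u/13,303+v/13)
W=lambda u,v:(240+u/7,155+v/7)
c,s=np.cos(.0975),np.sin(.0975)
def loc(p): q=p[:2]-np.array([527,-260]); return np.array([c*q[0]+s*q[1],-s*q[0]+c*q[1]])
print("side, local about (527,-260)")
for n,p,z in [("rear near cheek rear",(65,285),53),("rear near cheek front",(130,285),53),("front near rear",(490,285),53),("front near front",(548,285),53),("rear far rear",(68,80),53),("rear far front",(122,80),53),("front far rear",(473,50),53),("front far front",(530,50),53),("foot rear near",(72,528),0),("foot front near",(580,485),0)]:
  print(n,loc(px2w("side",*S(*p),z)))
print("wrist")
for n,p,z in [("foot front",(150,82),12),("foot front r",(320,82),12),("foot L",(68,300),12),("foot R",(390,300),12),("post front top L",(100,167),53),("post front top R",(380,165),53),("cheek R rear",(370,236),53),("cheek L end",(80,200),53),("cheek R end",(393,200),53),("cheek R inner",(345,200),53),("saddle front",(300,165),45),("saddle rear",(300,243),45),("post rear? front bottom",(300,120),12)]:
  print(n,loc(px2w("wrist",*W(*p),z,st)))
E
```

```text
side, local about (527,-260)
rear near cheek rear [-32.4 -12.6]
rear near cheek front [-23.9 -13.5]
front near rear [ 23.4 -18.8]
front near front [ 31.  -19.6]
rear far rear [-31.1  18.5]
rear far front [-23.8  17.7]
front far rear [24.2 17.1]
front far front [32.  16.2]
foot rear near [-35.5 -19.2]
foot front near [ 35.  -20.7]
wrist
foot front [35.4 10.1]
foot front r [ 35.3 -11.5]
foot L [ 7.1 21.2]
foot R [  6.9 -20.8]
post front top L [31.3 14.4]
post front top R [ 31.4 -16.5]
cheek R rear [ 23.4 -15.5]
cheek L end [27.6 16.7]
cheek R end [ 27.5 -18. ]
cheek R inner [ 27.5 -12.7]
saddle front [30.1 -7.9]
saddle rear [21.1 -8. ]
post rear? front bottom [30.5 -9. ]
```

```bash
python3 - <<'E'
from h import *
import pickle
np.set_printoptions(precision=4,suppress=True)
i=manip.camera_info("wrist");print(np.array(i["tool_from_camera"]),i["intrinsics"])
st=pickle.load(open("pics/w3.pkl","rb"))
M=c2w("wrist",st);print(M)
st=pickle.load(open("pics/w12.pkl","rb"))
from scipy.spatial.transform import Rotation as R
Rm=R.from_euler("xyz",st["eef_rot"]).as_matrix()
def t(u,v,h):
  p=px2w("wrist",240+u/7,155+v/7,h,st); return Rm.T@(p-st["eef_pos"])
H=st["eef_pos"][2]
print("handle top L,R",t(128,400,H+29.8),t(328,400,H+29.8),"front edge",t(228,330,H+29.8),"rod",t(192,60,H-1.2),t(263,60,H-1.2))
print("foot L R",t(68,300,12),t(390,300,12),"front",t(228,82,12), "post",t(100,167,53),t(370,236,53))
E
```

```text
[[   0.0005    0.9691    0.2468   71.7613]
 [   1.       -0.0004   -0.0001    0.9838]
 [   0.        0.2468   -0.9691 -178.9461]
 [   0.        0.        0.        1.    ]] [[325.7963   0.     272.1131]
 [  0.     325.7963 207.056 ]
 [  0.       0.       1.    ]]
[[   0.0922    0.9651    0.2449  603.1677]
 [  -0.9957    0.0892    0.0232 -253.8997]
 [   0.0006   -0.246     0.9693  302.7875]
 [   0.        0.        0.        1.    ]]
handle top L,R [ 31.2809  -5.5568 -29.8037] [ 31.2878   7.994  -29.8065] front edge [ 36.16     1.2148 -29.8059] rod [50.6393 -1.5926  1.1925] [50.642   4.0044  1.1913]
foot L R [  6.5423 -19.4163 111.0607] [  6.5633  22.5358 111.052 ] front [ 34.9668   1.4071 111.052 ] post [ 30.7878 -12.7561  70.0556] [23.0637 17.1336 70.0506]
```

Call:
{"fn": "play_rows", "kwargs": {
  "commands": [
    {"x":-0.001,"y":0.0003,"z":0.01,"wx":0,"wy":0,"wz":0,"grip":0},
    {"x":0,"y":0,"z":0.02,"wx":0,"wy":0,"wz":-0.25,"grip":0},
    {"x":0,"y":0,"z":0.02,"wx":0,"wy":0,"wz":0,"grip":0},
    {"x":0,"y":0,"z":0.018,"wx":0,"wy":0,"wz":0,"grip":0},
    {"x":0,"y":0,"z":0.01,"wx":0,"wy":0,"wz":0,"grip":0},
    {"x":0,"y":0,"z":0,"wx":0,"wy":0,"wz":0,"grip":0},
    {"x":0,"y":0,"z":0,"wx":0,"wy":0,"wz":0,"grip":0}
  ]
}}

```text
clock: 30.9
eef_pos: [526.7, -259.5, 45.7]
eef_rot: [3.141, -0.001, 0.099]
wrist_force: [0.2, -0.0, -1.8]
finger_gap: 13.6
```

```bash
python3 snap.py w13 215 150 330 290 4.2; python3 - <<'E'
from h import *
p,d=manip.camera("side");cv2.imwrite("pics/s13.png",p[:,:,::-1]);crop("pics/s13.png","pics/s13c.png",215,270,325,350,7)
E
```

```text
30.9 [ 526.6902596  -259.48343239   45.69879415] [ 3.14098673e+00 -8.11928943e-04  9.86919764e-02] [ 0.15225787 -0.01972574 -1.77018997]
```

View pics/w13c.png

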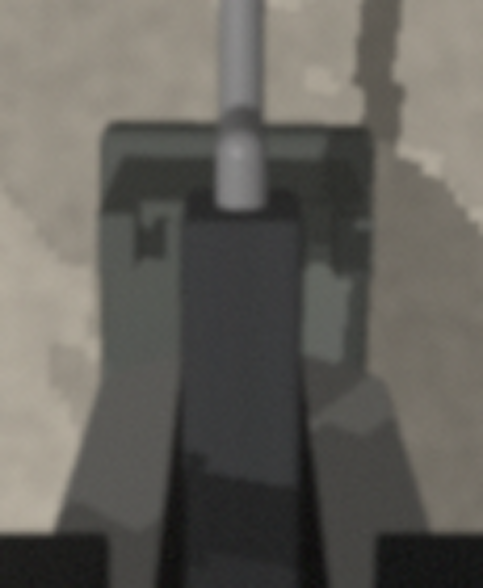

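View pics/s13c.png

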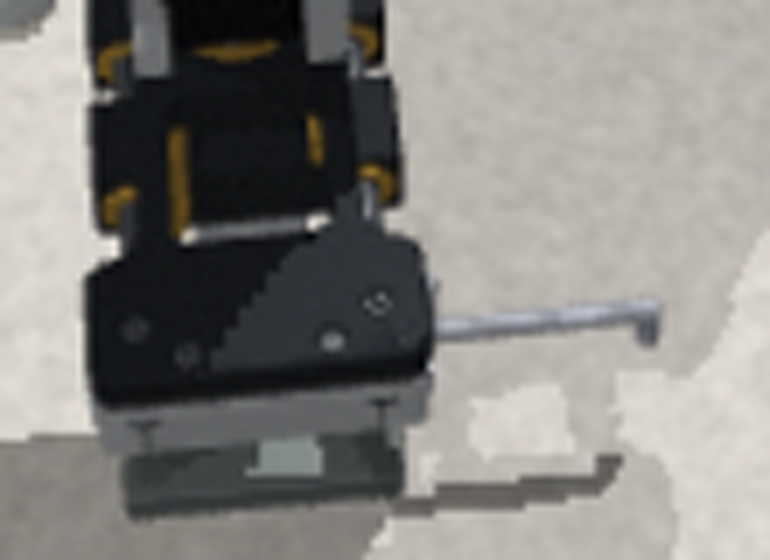

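```bash
python3 - <<'E'
from h import *
import pickle
np.set_printoptions(precision=2,suppress=True)
st=pickle.load(open("pics/w13.pkl","rb"))
from scipy.spatial.transform import Rotation as R
Rm=R.from_euler("xyz",st["eef_rot"]).as_matrix();H=st["eef_pos"][2]
def t(u,v,h):
  p=px2w("wrist",215+u/4.2,150+v/4.2,h,st); return Rm.T@(p-st["eef_pos"])
print("handle",t(182,300,H+29.8),t(300,300,H+29.8),t(241,218,H+29.8))
print("foot",t(103,250,12),t(372,250,12),t(150,127,12),t(330,127,12),"post front top",t(120,212,53),"cheek",t(150,212,53))
print("rod end px", )
E
```

```text
handle [ 26.67  -5.58 -29.78] [ 26.68   7.85 -29.77] [ 36.26   1.13 -29.77]
foot [ 15.87 -20.98  33.7 ] [15.88 22.24 33.73] [ 35.84 -13.12  33.72] [35.85 15.16 33.74] post front top [ 31.7  -14.44  -7.28] cheek [ 31.7  -10.57  -7.28]
rod end px
```

Call:
{"fn": "play_rows", "kwargs": {
  "commands": [
    {"x":-0.0005,"y":-0.0005,"z":0.003,"wx":0,"wy":0,"wz":0,"grip":0},
    {"x":0,"y":0,"z":0.004,"wx":0,"wy":0,"wz":0,"grip":0},
    {"x":0,"y":0,"z":0.003,"wx":0,"wy":0,"wz":0,"grip":0},
    {"x":0,"y":0,"z":0.001,"wx":0,"wy":0,"wz":0,"grip":0},
    {"x":0,"y":0,"z":0,"wx":0,"wy":0,"wz":0,"grip":0}
  ]
}}

```text
clock: 31.62
eef_pos: [525.8, -258.9, 34.0]
eef_rot: [-3.142, 0.0, 0.099]
wrist_force: [0.2, -0.2, -0.8]
finger_gap: 13.4
```

Call:
{"fn": "play_rows", "kwargs": {
  "commands": [
    {"x":0,"y":0,"z":0.0005,"wx":0,"wy":0,"wz":0,"grip":0},
    {"x":0,"y":0,"z":0.0004,"wx":0,"wy":0,"wz":0,"grip":0},
    {"x":0,"y":0,"z":0,"wx":0,"wy":0,"wz":0,"grip":0}
  ]
}}

```text
clock: 32.0
eef_pos: [525.8, -258.9, 33.2]
eef_rot: [3.142, -0.0, 0.099]
wrist_force: [-0.7, -0.2, -0.5]
finger_gap: 13.5
```

Call:
{"fn": "play_rows", "kwargs": {
  "commands": [
    {"x":0,"y":0,"z":0.0002,"wx":0,"wy":0,"wz":0,"grip":0},
    {"x":0,"y":0,"z":0,"wx":0,"wy":0,"wz":0,"grip":0},
    {"x":0,"y":0,"z":0,"wx":0,"wy":0,"wz":0,"grip":0.2},
    {"x":0,"y":0,"z":0,"wx":0,"wy":0,"wz":0,"grip":0.3},
    {"x":0,"y":0,"z":0,"wx":0,"wy":0,"wz":0,"grip":0.4},
    {"x":0,"y":0,"z":0,"wx":0,"wy":0,"wz":0,"grip":0.5},
    {"x":0,"y":0,"z":0,"wx":0,"wy":0,"wz":0,"grip":0.6},
    {"x":0,"y":0,"z":0,"wx":0,"wy":0,"wz":0,"grip":0.6}
  ],
  "squeeze": 5
}}

```text
clock: 33.0
eef_pos: [525.8, -258.8, 32.9]
eef_rot: [-3.142, 0.0, 0.099]
wrist_force: [-0.0, -0.9, -0.1]
finger_gap: 56.2
```

Call:
{"fn": "play_rows", "kwargs": {
  "commands": [
    {"x":0,"y":0,"z":0,"wx":0,"wy":0,"wz":0,"grip":0.7},
    {"x":0,"y":0,"z":-0.005,"wx":0,"wy":0,"wz":0,"grip":0.7},
    {"x":0,"y":0,"z":-0.015,"wx":0,"wy":0,"wz":0,"grip":0.7},
    {"x":0,"y":0,"z":-0.025,"wx":0,"wy":0,"wz":0,"grip":0.8},
    {"x":0,"y":0,"z":-0.025,"wx":0,"wy":0,"wz":0,"grip":1},
    {"x":0,"y":0,"z":-0.02,"wx":0,"wy":0,"wz":0,"grip":1},
    {"x":0,"y":0,"z":0,"wx":0,"wy":0,"wz":0,"grip":1},
    {"x":0,"y":0,"z":0,"wx":0,"wy":0,"wz":0,"grip":1}
  ]
}}

```text
clock: 34.0
eef_pos: [525.5, -258.7, 122.5]
eef_rot: [-3.141, 0.0, 0.099]
wrist_force: [-0.6, -0.0, -0.4]
finger_gap: 93.9
```

```bash
python3 snap.py w14 225 140 325 275 4.4
```

```text
34.0 [ 525.54898972 -258.70822874  122.53690344] [-3.14126905e+00  4.87966871e-04  9.86687647e-02] [-0.55125788 -0.02308605 -0.37666692]
```

View pics/w14c.png

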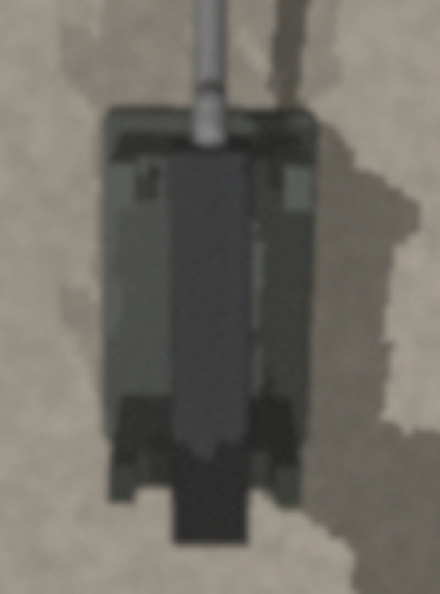

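View pics/w14.png

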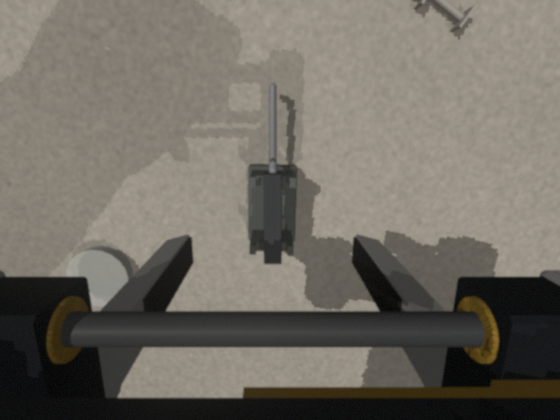

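```bash
python3 - <<'E'
from h import *
import pickle
np.set_printoptions(precision=1,suppress=True)
st=pickle.load(open("pics/w14.pkl","rb"))
from scipy.spatial.transform import Rotation as R
Rm=R.from_euler("xyz",st["eef_rot"]).as_matrix()
def t(u,v,h):
  p=px2w("wrist",225+u/4.4,140+v/4.4,h,st); return (Rm.T@(p-st["eef_pos"]))[:2]
print("handle f",t(170,157,63),t(248,157,63),"r",t(173,543,63),t(248,543,63))
print("cheek rear",t(110,502,53),t(300,507,53),"foot front",t(120,110,12),t(305,112,12),"cheek front",t(130,163,53),t(310,163,53))
for n in("side","top"):
  p,d=manip.camera(n);cv2.imwrite(f"pics/{n}14.png",p[:,:,::-1])
crop("pics/side14.png","pics/s14c.png",225,295,325,350,7.5)
E
```

```text
handle f [34.9 -5.2] [34.9  7.8] r [-35.   -5.1] [-34.9   8.3]
cheek rear [-31.2 -17. ] [-32.2  18.3] foot front [ 36.5 -16.6] [36.2 20.7] cheek front [ 32.3 -12.5] [32.3 19. ]
```

View pics/side14.png

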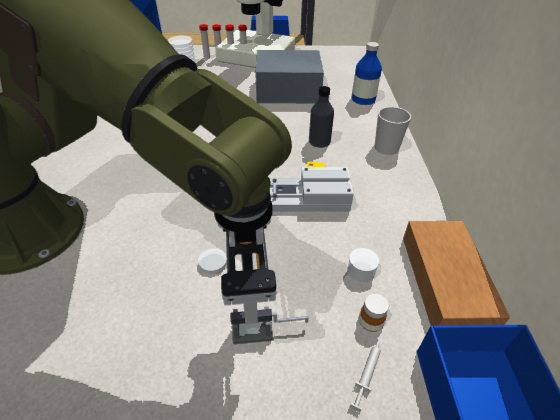

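View pics/top14.png

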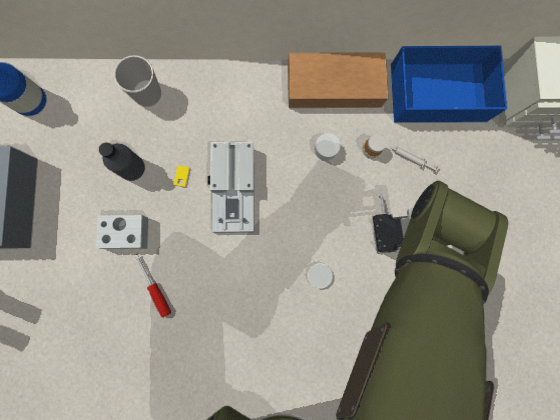

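View pics/s14c.png

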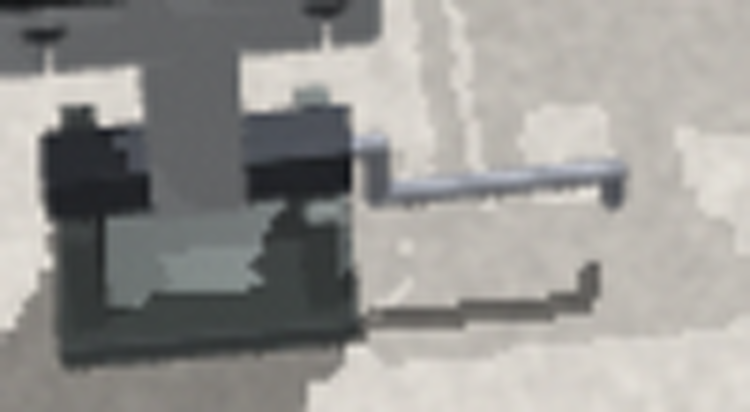

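```bash
python3 -c "
from cell import manip
print(manip.sign_off())"
```

```text
the job is handed in; nothing more can be done
None
```

I hooked the carrier by its eye, dragged it out along the apron to the stop bar, and put the pick back in its rest. The job was handed in at about 34 s of the 67 s allowed.

- **Drag:** The wrist force read 4–6 N while the leaf spring pressed on the carrier, and under about 1 N after that. I only have readings at the end of each move, so a brief peak between them would not show.
- **Hold at the stop:** I felt the stop bar at about x = 572 mm in world coordinates and held the carrier against it at 4.7–5.4 N for about 1.2 s.
- **Carrier:** The last overhead picture shows it flat, wholly out of the slot and against the bar.
- **Pick:** It lies level in its rest, hook pointing the same way as before, within about 1 mm of the middle. When I found it, it was about 5 mm forward of the middle.
- **Other things:** Those visible in the last side and overhead pictures, including the yellow look-alike, are where they were at the start. The gripper was clear of everything.

**Disagreements:** The cameras differed by 2–4 mm in the block's position, and the wrist-camera calibration changed by about 2 mm between readings. I therefore placed the prong and the pick by comparing positions within a single wrist picture.

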